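# Store a reagent bottle in the one free cell of a flap-covered rack

### The arm

A 6-joint arm with a two-finger parallel gripper is mounted at the origin on the work surface. World frame = base frame: x ahead of the robot, y to its left, z up, the work surface at z = 0. Lengths are in m, angles in rad, forces in N, time in s.
With the tool pointing down it reaches from about 0.3 to 0.775 m from the base axis. Payload 14.6 kg.
Tool frame: the origin (TCP) lies at the very end of the fingers, on their centre line; the grasp point (between the pads) lies 19 mm behind it; z points along the fingers, y is the direction in which the jaws open and shut (so a half turn about z gives the same grasp; the last joint's range is limited). The gripper opens to 94 mm and grips with 3 to 60 N. Pads are 16 mm wide; open, the fingers measure 119 mm over their backs; the gripper's body (75 mm by 177 mm) begins 78 mm behind the grasp point.
Start: joints at [1.054, 0.3, 1.521, -0, 1.321, -0.067], TCP at [0.239, 0.495, 0.205] pointing down, gripper open.
Joint ranges: [-3.03, 3.03], [-0.79, 2.21], [0.23, 2.52], [-1.04, 4.18], [0, 3.07], [-2.55, 2.55]. Speed limits (rad/s): [2.22, 2.22, 2.57, 3.14, 3.14, 3.14].

### API

Orientations are given as [roll, pitch, yaw] about the fixed x, y, z axes, in that order (R = Rz(yaw) Ry(pitch) Rx(roll)).
In Python, from station import ctrl, vision, ticket gives the robot as it stands.
- The arm moves only by the tool step_arm, never from a script. Its argument "steps" is a list of rows, each an object of numbers: "x", "y", "z": the shift along the tool's x, y, z in m; "ax", "ay", "az": the turn, a rotation vector about the tool's x, y, z in degrees; "claw": the finger opening in m, from 0 to 0.094. A call has 1 to 5 rows; each row shifts and turns the pose as measured when the row begins, along the tool's axes as they then stand; what a row does not reach is not made up. A row lasts 1/12 s, in which the tool goes at most 41.7 mm and 7.16 degrees, less where a joint would pass 70% of its speed; a pose out of reach is approached as far as the arm can. A call with a gripper value outside its range is refused whole. The fingers move at their own pace and stop on an object; "grip_force" is the grip in N (left out, the last holds). Time passes only in rows, so rows that do not move let the fingers close. It gives the time, the measured TCP pose, the force and the opening at its end, in the units of the state.
- ctrl.get_obs(): the state, without advancing time (a new reading comes with each control period).
- vision.camera(name): name is "side" or "top" or "wrist"; returns (picture, depth): 400x640x3 uint8, red, green, blue; 400x640 float32, m along the optical axis (not along the pixel's ray), 0 where there is no reading.
- vision.camera_params(name): a dict with "fov_y" (degrees; the focal length in pixels is half the picture's height over the tangent of half this angle, whatever the lens; pixels are square), "cx", "cy" (the principal point, pixels), "k1" (the pictures are not rectified: a ray, as slopes to the right and down, at radius r is drawn at 1 + k1 r^2 times it, then the intrinsics apply), "origin" and "attitude" of the camera in the world; the wrist camera has in their place "mount" (4x4, takes a point from camera to tool coordinates, whose origin is the TCP and whose axes are the flange's). Camera axes: x right, y up, looking along -z (the intrinsics and any distortion apply to the point x, -y, -z); pixel columns grow to the right and rows downward; lengths in m; the calibration is good to about 2 mm. A picture is of the moment at which its call begins: read the wrist's pose just before it. camera_params takes no time and is no camera call.
- ticket.hand_in(): hands the job in, once; it reports no verdict.
The state is a dict: "time_s": time; "qpos": joint angles; "joint_vel": joint speeds; "tau": joint torques, N m; "ee_pos": TCP position; "eef_rot": TCP orientation; "force": force on the tool from outside, world axes, zero at the start; "moment": the same for the moment, N m; "grip_width": finger opening in m.
Only numpy, scipy, OpenCV 4.12 (cv2) and the standard library are available. Lean on these libraries where they do the work, as an engineer would, in place of code of your own. Each camera call takes 0.05 s, during which the arm holds its last target.

### The job

The sloping rack has five cells behind self-closing flaps: four already hold a short jar under the flap and one is free, which only touch can tell. Press the flaps gently to feel which one gives way, then lower the tall bottle, foot first, through that flap until it stands fully down in the cell, and let go of it. Do not drop the bottle in, do not push hard on the rack, and leave the beaker, short jar and slide box where they stand.

Things in the scene. Friction and masses are not known exactly. Their poses are not given: they have to be found in the camera images.
- bottle: Tall loose amber glass bottle, paper label, black cap, 0.18 to 0.33 kg, 165 mm high, upright on the table. Origin: centre of its underside; z: up to the cap. Body 44 mm in diameter up to 100 mm, shoulder narrowing to 30 mm at 122 mm, cap 34 mm in diameter from 122 to 165 mm.
- cells: Fixed steel rack, five cells in a row, mouths 30 degrees off level, facing up and back to the robot. Origin: centre of the middle mouth (plane z=0), 148 mm above the table. z: out along the cells, leaning to the robot; y: along the row; x: up the slope, away from the robot. Cells 66 mm (x) by 60 mm (y), 105 mm deep, 66 mm apart, walls 6 mm; row 336 by 78 mm outside.
- rack: Stand of the cells, dark steel, on the table; origin on the table right below that of cells, z up, x and y as those of cells seen from above; its base plate spans x=-30 to 120 mm. Nothing of the rack is higher than 168 mm.
- cell1 (a point): Centre of the mouth of cell 1 (y=-132 mm in the frame of cells), in the mouth plane; axes as those of cells.
- cell2 (a point): Centre of the mouth of cell 2 (y=-66 mm in the frame of cells), in the mouth plane; axes as those of cells.
- cell3 (a point): Centre of the mouth of cell 3 (y=0 mm in the frame of cells), in the mouth plane; axes as those of cells.
- cell4 (a point): Centre of the mouth of cell 4 (y=66 mm in the frame of cells), in the mouth plane; axes as those of cells.
- cell5 (a point): Centre of the mouth of cell 5 (y=132 mm in the frame of cells), in the mouth plane; axes as those of cells.
- hinge3 (a point): Hinge of the middle cell's flap, at x=31, z=-6 mm in the frame of cells; all five flaps are alike: grey plastic, 62 mm long, 55 mm wide, 3 mm thick, upper face 4.5 mm below the rim, hinged on the edge away from the robot. A flap swings down into its cell by up to 86 degrees against a weak spring (0.4 to 1 N at 40 mm from the hinge) and springs back.
- floor3 (a point): Centre of the middle cell's floor, z=-105 mm of cells. Four cells hold a jar (46 mm wide, top 20 mm below the mouth): their flaps, pressed 40 mm from the hinge, stop after 6 to 12 mm with 5 N or more. Floors are sprung: they give up to 12 mm, 5 N to start, 19 N in all. The free cell, another each time, has just a 6 mm rubber disc on its floor; a bottle stood on it has its foot at z=-99 mm and leans on the wall nearest the robot.
- beaker: Bystander: glass beaker, 70 mm in diameter, 90 mm high. Origin: centre of its underside.
- short_jar: Bystander: short amber jar with white cap, 60 mm in diameter, 85 mm high. Origin: centre of its underside.
- slide_box: Bystander: black box for microscope slides, 100 by 180 by 35 mm (x, y, z). Origin: centre of its underside.
Things that resemble listed ones, but are neither listed nor needed, are in the scene too. Leave any blue look-alike of the bottle alone.

How it is judged:
By the outcome, as a careful person would: the job done as asked, in the order asked, and still so for the second after the job is handed in, with the robot touching nothing.
It also fails if it takes over 54 s, if anything falls off the work surface, if the arm or the gripper's body presses on something with over 40 N, if the wrist force passes 120 N, or if a joint passes its speed limit or range.

## Working session

There is one attempt and no reset: what is moved stays moved. The work goes in short steps, Python scripts to look and compute and a tool call to move; the robot and the scene stay as the last step left them, time stands still between calls to the robot, and variables do not carry over. Pictures are saved under pics/ and viewed, and the job is handed in when it is done.

Besides the shell and the picture viewer there is one more tool, called by a JSON object that holds its "method" and its "body". step_arm: Moves the arm, as the interface text tells. Its arguments: {"type":"object","properties":{"steps":{"type":"array"},"grip_force":{"type":"number"}},"required":["steps"]}

```bash
ls; mkdir -p pics; python3 - <<'E'
from station import ctrl, vision, ticket
import cv2
for n in ["side","top"]:
    im,d=vision.camera(n); cv2.imwrite(f"pics/{n}0.png",im[:,:,::-1]); print(n,vision.camera_params(n))
    import numpy as np; np.savez(f"{n}0.npz",im=im,d=d)
print(vision.camera_params("wrist"))
print(ctrl.get_obs())
E
```

```text
pics
side {'fov_y': 49.017474102149365, 'cx': 315.9873275996625, 'cy': 201.21501922677592, 'k1': 0.008518184505315768, 'origin': array([ 0.05130976, -1.13133553,  0.8286913 ]), 'attitude': array([ 1.03729509e+00, -9.54445472e-04, -4.08964923e-01])}
top {'fov_y': 57.38457020553028, 'cx': 311.3114110501033, 'cy': 207.2876115529808, 'k1': -0.01770405405586423, 'origin': array([0.27986368, 0.00270673, 1.2397859 ]), 'attitude': array([ 0.1941152 , -0.01014935, -1.56431277])}
{'fov_y': 66.72244879452197, 'cx': 319.5836507695668, 'cy': 202.9295156272428, 'k1': -0.029799436775187805, 'mount': array([[-9.23078114e-04,  9.59159230e-01,  2.82865198e-01,
         8.20055451e-02],
       [ 9.99999571e-01,  9.05407623e-04,  1.93193226e-04,
        -6.39390797e-04],
       [-7.08052399e-05,  2.82865255e-01, -9.59159654e-01,
        -1.78760795e-01],
       [ 0.00000000e+00,  0.00000000e+00,  0.00000000e+00,
         1.00000000e+00]])}
{'time_s': 0.1, 'qpos': array([ 1.05442627e+00,  3.00411005e-01,  1.52148032e+00,  3.27340135e-05,
        1.32071865e+00, -6.65718258e-02]), 'joint_vel': array([-0.00039529, -0.00020055, -0.00158479,  0.00190568, -0.0022531 ,
       -0.00191489]), 'tau': array([ 6.63605751e-04, -5.32648587e+01, -3.53281045e+01,  7.08840997e-02,
        2.34844390e-02, -2.77485282e-05]), 'ee_pos': array([0.23900107, 0.49510789, 0.20496192]), 'eef_rot': array([-3.14057969e+00, -9.93122069e-05,  2.69178626e+00]), 'force': array([ 0.24458953,  0.38406294, -0.17031004]), 'moment': array([-0.05326805,  0.00321134,  0.00889802]), 'grip_width': 0.09377536246823397}
```

View pics/side0.png

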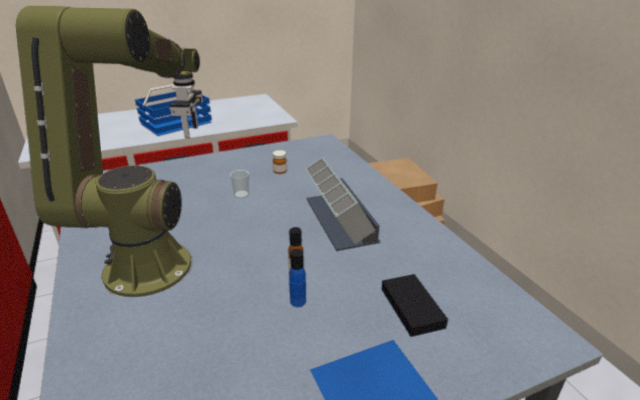

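View pics/top0.png

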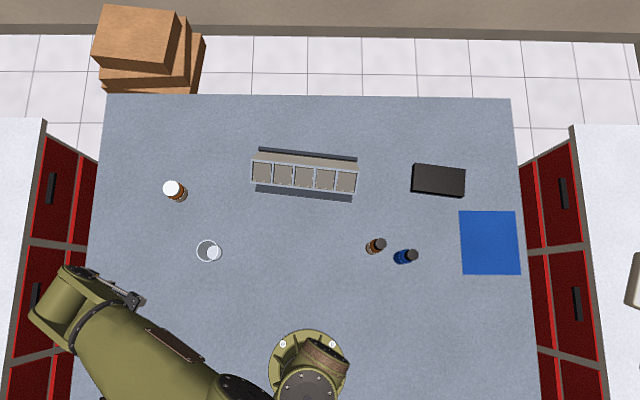

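The top view shows the amber bottle cap near (378,243), the blue look-alike near (408,255) and the rack mouths from (262,171) to (346,182). In the side view the blue bottle partly hides the amber one, near (296,240).

```bash
cat > h.py <<'E'
import numpy as np, cv2
from scipy.spatial.transform import Rotation as R
from station import ctrl, vision, ticket
def pose(o=None):
    o=o or ctrl.get_obs(); T=np.eye(4);T[:3,:3]=R.from_euler('xyz',o['eef_rot']).as_matrix();T[:3,3]=o['ee_pos'];return T
def cam(n,T=None):
    p=vision.camera_params(n); f=200/np.tan(np.radians(p['fov_y'])/2)
    if n=='wrist': M=(pose() if T is None else T)@p['mount']
    else:
        M=np.eye(4);M[:3,:3]=R.from_euler('xyz',p['attitude']).as_matrix();M[:3,3]=p['origin']
    return p,f,M
def rays(n,uv,T=None):
    p,f,M=cam(n,T); uv=np.atleast_2d(uv).astype(float)
    d=(uv-[p['cx'],p['cy']])/f; s=d.copy()
    for _ in range(8): s=d/(1+p['k1']*(s**2).sum(1,keepdims=True))
    return M[:3,3],np.c_[s[:,0],-s[:,1],-np.ones(len(s))]@M[:3,:3].T   # unit depth rays
def onplane(n,uv,z,T=None):
    o,r=rays(n,uv,T); return o+r*((z-o[2])/r[:,2])[:,None]
def cloud(n,d,mask=None,T=None):
    v,u=np.nonzero((d>0)&(mask if mask is not None else True))
    o,r=rays(n,np.c_[u,v],T); return o+r*d[v,u][:,None],np.c_[u,v]
def proj(n,P,T=None):
    p,f,M=cam(n,T); q=(np.atleast_2d(P)-M[:3,3])@M[:3,:3]
    s=np.c_[q[:,0],-q[:,1]]/-q[:,2:3]; s=s*(1+p['k1']*(s**2).sum(1,keepdims=True)); return s*f+[p['cx'],p['cy']]
E
python3 - <<'E'
from h import *
z=np.load('top0.npz');im,d=z['im'],z['d']
P,uv=cloud('top',d)
def box(u0,u1,v0,v1,zl,zh):
    m=(uv[:,0]>=u0)&(uv[:,0]<=u1)&(uv[:,1]>=v0)&(uv[:,1]<=v1)&(P[:,2]>zl)&(P[:,2]<zh);return P[m],uv[m]
def cyl(name,b,dark=True):
    p,q=box(*b); print(name,len(p),'mean',p.mean(0).round(4),'med z',np.median(p[:,2]).round(4),'min',p.min(0).round(3),'max',p.max(0).round(3), (p[:,:2].max(0)+p[:,:2].min(0))/2)
cyl('amber cap',(360,392,230,258,.155,.18)); cyl('blue cap',(394,425,243,270,.155,.18))
cyl('table',(100,500,210,225,-.03,.03))
cyl('rack all',(240,370,140,205,.03,.3)); cyl('jar',(150,195,170,210,.07,.1)); cyl('beaker',(190,230,235,270,.07,.1)); cyl('box',(405,475,155,205,.02,.06))
p,q=box(240,370,140,205,.03,.3)
# rack: bright rim
sub=im[130:210,235:375]; cv2.imwrite('pics/r0.png',cv2.resize(sub[:,:,::-1],None,fx=5,fy=5,interpolation=cv2.INTER_CUBIC))
E
```

```text
amber cap 110 mean [ 0.3842 -0.2125  0.1641] med z 0.164 min [ 0.368 -0.229  0.156] max [ 0.401 -0.196  0.169] [ 0.38436663 -0.21252452]
blue cap 113 mean [ 0.3523 -0.3052  0.1638] med z 0.1641 min [ 0.336 -0.322  0.155] max [ 0.369 -0.289  0.169] [ 0.35267063 -0.30545338]
table 6391 mean [ 4.876e-01  2.900e-02 -2.000e-04] med z -0.0002 min [ 0.455 -0.667 -0.009] max [0.521 0.722 0.009] [0.48802958 0.02773743]
rack all 4014 mean [0.6187 0.0141 0.1263] med z 0.1368 min [ 0.542 -0.16   0.035] max [0.72  0.186 0.172] [0.63080596 0.01252969]
jar 226 mean [0.5656 0.4492 0.0845] med z 0.0851 min [0.541 0.424 0.07 ] max [0.592 0.476 0.091] [0.5663782  0.45013017]
beaker 156 mean [0.3661 0.3216 0.0852] med z 0.0872 min [0.333 0.283 0.07 ] max [0.399 0.353 0.096] [0.36572857 0.3184037 ]
box 1499 mean [ 0.6171 -0.4437  0.0337] med z 0.0339 min [ 0.559 -0.539  0.02 ] max [ 0.68  -0.352  0.041] [ 0.61941363 -0.44548092]
```

View pics/r0.png

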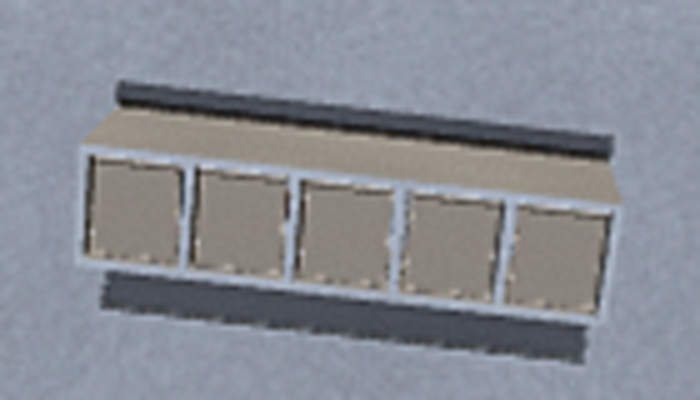

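The crop shows the rim corners at (79,148), (621,205), (606,322) and (76,268).

```bash
python3 - <<'E'
from h import *
c=np.array([[79,148],[621,205],[606,322],[76,268]]);px=(c+.5)/5-.5+[235,130]
hi=onplane('top',px[:2],.1675);lo=onplane('top',px[2:],.1285)
print(hi,lo)
a=hi[0]-hi[1];b=lo[1]-lo[0]
print(np.linalg.norm(a),np.linalg.norm(b))
ce=(hi.mean(0)+lo.mean(0))/2;print('centre',ce)
for v in (a,b):print(np.degrees(np.arctan2(-v[0],v[1])))
up=hi.mean(0)-lo.mean(0);print(up,np.linalg.norm(up))
# depth plane of mouths
z=np.load('top0.npz');d=z['d'];P,uv=cloud('top',d)
m=cv2.fillPoly(np.zeros(d.shape,np.uint8),[np.round(px).astype(np.int32)],1)
m=cv2.erode(m,np.ones((3,3)))[uv[:,1],uv[:,0]]>0
Q=P[m];u,s,vt=np.linalg.svd(Q-Q.mean(0),full_matrices=False);print(Q.mean(0),vt[2],'tilt',np.degrees(np.arccos(abs(vt[2,2]))),'yaw',np.degrees(np.arctan2(-vt[0,0]*np.sign(vt[0,1]),abs(vt[0,1]))))
E
```

```text
[[ 0.63947184  0.18099523  0.1675    ]
 [ 0.60625532 -0.15122369  0.1675    ]] [[ 0.54193116 -0.14598321  0.1285    ]
 [ 0.57377013  0.18627444  0.1285    ]]
0.33387534174819267 0.3337796693702751
centre [0.59035711 0.01751569 0.148     ]
-5.709675239530478
-5.473718937467648
[ 0.06501293 -0.00525985  0.039     ] 0.07599570731416688
[0.59271844 0.01806233 0.14132209] [ 0.6349374  -0.05993454 -0.77023525] tilt 39.62498081527214 yaw -5.790138973292354
```

```bash
cat >> h.py <<'E'
YAW=np.radians(-5.6); C0=np.array([.5904,.0175,.148])
def cells(yaw=None,c=None):
    yaw=YAW if yaw is None else yaw; c=C0 if c is None else c
    T=np.eye(4); T[:3,:3]=R.from_euler('xyz',[0,-np.radians(30),yaw]).as_matrix(); T[:3,3]=c; return T
def tool_in_cells(p):  # target tool pose, TCP at p in cells frame
    T=cells(); G=np.eye(4); G[:3,:3]=np.array([[0,1,0],[1,0,0],[0,0,-1.]]); G[:3,3]=p; return T@G
def delta(Tt):
    T=pose(); D=np.linalg.inv(T)@Tt
    rv=np.degrees(R.from_matrix(D[:3,:3]).as_rotvec())
    print('shift mm',(D[:3,3]*1e3).round(1),'rot deg',rv.round(1),'dist',round(np.linalg.norm(D[:3,3])*1e3,1))
def st():
    o=ctrl.get_obs(); Tc=np.linalg.inv(cells())@pose(o)
    print('t',round(o['time_s'],2),'pos',o['ee_pos'].round(4),'incell mm',(Tc[:3,3]*1e3).round(1),'F',o['force'].round(2),'Fn',round(float(o['force']@cells()[:3,2]),2),'w',round(o['grip_width'],4),'q',o['qpos'].round(2))
E
python3 - <<'E'
from h import *
print(cells()[:3,:3].round(3)); st(); delta(tool_in_cells([-.014,0,.15]))
E
```

```text
[[ 0.862  0.098 -0.498]
 [-0.085  0.995  0.049]
 [ 0.5    0.     0.866]]
t 0.1 pos [0.239  0.4951 0.205 ] incell mm [-314.7  441.   247.5] F [ 0.24  0.38 -0.17] Fn -0.25 w 0.0938 q [ 1.05  0.3   1.52  0.    1.32 -0.07]
shift mm [-442.3 -307.4  -65.7] rot deg [-26.2 -18.2  68.2] dist 542.7
```

{"method": "step_arm", "body": {"steps": [{"z": -0.03, "claw": 0}, {"z": -0.03, "az": 7, "claw": 0}, {"z": -0.03, "az": 7, "claw": 0}, {"az": 7, "claw": 0}, {"az": 7, "claw": 0}], "grip_force": 10}}

```text
validation failed for argument at $.st...
```

{"method": "step_arm", "body": {"steps": [{"az": 7}, {"az": 7}, {"az": 7}, {"az": 7}, {"az": 7}]}}

```text
validation failed for argument at $.st...
```

```bash
python3 - <<'E'
from h import *
st(); delta(tool_in_cells([-.014,0,.15]))
E
```

```text
t 0.1 pos [0.239  0.4951 0.205 ] incell mm [-314.7  441.   247.5] F [ 0.24  0.38 -0.17] Fn -0.25 w 0.0938 q [ 1.05  0.3   1.52  0.    1.32 -0.07]
shift mm [-442.3 -307.4  -65.7] rot deg [-26.2 -18.2  68.2] dist 542.7
```

{"method": "step_arm", "body": {"steps": [{"x": 0, "y": 0, "z": -0.03, "ax": 0, "ay": 0, "az": 0, "claw": 0}, {"x": 0, "y": 0, "z": -0.03, "ax": 0, "ay": 0, "az": 7, "claw": 0}], "grip_force": 10}}

```text
time_s: 0.27
ee_pos: [0.238, 0.4932, 0.26]
eef_rot: [-3.129, 0.001, 2.572]
force: [-0.0, 0.6, 0.7]
grip_width: 0.084
```

{"method": "step_arm", "body": {"steps": [{"x": 0, "y": 0, "z": -0.03, "ax": 0, "ay": 0, "az": 7, "claw": 0}, {"x": 0, "y": 0, "z": -0.03, "ax": 0, "ay": 0, "az": 7, "claw": 0}, {"x": 0, "y": 0, "z": 0, "ax": 0, "ay": 0, "az": 7, "claw": 0}, {"x": 0, "y": 0, "z": 0, "ax": 0, "ay": 0, "az": 7, "claw": 0}, {"x": 0, "y": 0, "z": 0, "ax": 0, "ay": 0, "az": 7, "claw": 0}]}}

```text
time_s: 0.68
ee_pos: [0.2385, 0.4942, 0.328]
eef_rot: [-3.136, 0.005, 1.944]
force: [0.9, -0.1, 0.3]
grip_width: 0.0509
```

{"method": "step_arm", "body": {"steps": [{"x": -0.03, "y": 0, "z": 0, "ax": 0, "ay": 0, "az": 7, "claw": 0}, {"x": -0.03, "y": 0, "z": 0, "ax": 0, "ay": 0, "az": 7, "claw": 0}, {"x": -0.03, "y": 0, "z": 0, "ax": 0, "ay": 0, "az": 7, "claw": 0}, {"x": -0.03, "y": 0, "z": 0, "ax": 0, "ay": 0, "az": 5, "claw": 0}]}}

```text
time_s: 1.02
ee_pos: [0.2599, 0.3765, 0.3257]
eef_rot: [-3.136, 0.011, 1.475]
force: [1.5, 0.4, 1.6]
grip_width: 0.0238
```

```bash
python3 - <<'E'
from h import *
st(); delta(tool_in_cells([-.014,0,.15]))
E
```

```text
t 1.02 pos [0.2599 0.3765 0.3257] incell mm [-226.3  325.   335.8] F [1.53 0.4  1.63] Fn 0.67 w 0.0238 q [ 0.89  0.03  1.56 -0.    1.57  0.98]
shift mm [-325.   276.4   56.8] rot deg [-30.3   0.6   0.3] dist 430.4
```

{"method": "step_arm", "body": {"steps": [{"x": -0.036, "y": 0, "z": 0, "ax": -6, "ay": 0, "az": 0, "claw": 0}, {"x": -0.036, "y": 0, "z": 0, "ax": -6, "ay": 0, "az": 0, "claw": 0}, {"x": -0.036, "y": 0, "z": 0, "ax": -6, "ay": 0, "az": 0, "claw": 0}, {"x": -0.036, "y": 0, "z": 0, "ax": -6, "ay": 0, "az": 0, "claw": 0}, {"x": -0.036, "y": 0, "z": 0, "ax": -6, "ay": 0, "az": 0, "claw": 0}]}}

```text
time_s: 1.43
ee_pos: [0.2436, 0.1891, 0.3255]
eef_rot: [2.607, 0.013, 1.463]
force: [0.2, -0.3, 1.0]
grip_width: 0.0002
```

```bash
python3 - <<'E'
from h import *
st(); delta(tool_in_cells([-.014,0,.15]))
E
```

```text
t 1.43 pos [0.2436 0.1891 0.3255] incell mm [-224.7  137.   334.7] F [ 0.17 -0.27  0.99] Fn 0.76 w 0.0002 q [ 0.94 -0.54  2.08 -0.47  1.35  1.09]
shift mm [-133.5  209.   189.1] rot deg [ 0.6  0.9 -0.1] dist 311.9
```

{"method": "step_arm", "body": {"steps": [{"x": -0.017, "y": 0.027, "z": 0.021, "ax": 0, "ay": 0, "az": 0, "claw": 0}, {"x": -0.017, "y": 0.027, "z": 0.021, "ax": 0, "ay": 0, "az": 0, "claw": 0}, {"x": -0.017, "y": 0.027, "z": 0.021, "ax": 0, "ay": 0, "az": 0, "claw": 0}, {"x": -0.017, "y": 0.027, "z": 0.021, "ax": 0, "ay": 0, "az": 0, "claw": 0}, {"x": -0.017, "y": 0.027, "z": 0.021, "ax": 0, "ay": 0, "az": 0, "claw": 0}]}}

```text
time_s: 1.85
ee_pos: [0.384, 0.098, 0.3113]
eef_rot: [2.589, 0.003, 1.486]
force: [0.2, 2.5, 0.5]
grip_width: 0.0006
```

{"method": "step_arm", "body": {"steps": [{"x": -0.017, "y": 0.025, "z": 0.02, "ax": 0, "ay": 0, "az": 0, "claw": 0}, {"x": -0.017, "y": 0.025, "z": 0.02, "ax": 0, "ay": 0, "az": 0, "claw": 0}, {"x": 0, "y": 0, "z": 0, "ax": 0, "ay": 0, "az": 0, "claw": 0}]}}

```text
time_s: 2.1
ee_pos: [0.4497, 0.0513, 0.3023]
eef_rot: [2.588, 0.003, 1.48]
force: [0.2, 0.3, 0.1]
grip_width: 0.0005
```

```bash
python3 - <<'E'
from h import *
st(); delta(tool_in_cells([-.014,0,.15]))
T=pose(); im,d=vision.camera('wrist'); np.savez('w1.npz',im=im,d=d,T=T)
P=np.array([[sx*39,y,0] for y in(-168,-99,-33,33,99,168) for sx in(-1,1)])*1e-3
pr=proj('wrist',P@cells()[:3,:3].T+C0,T); print(pr.round(0))
o=im[:,:,::-1].copy()
for q in pr: cv2.circle(o,tuple(int(v) for v in q),2,(0,0,255),-1)
cv2.imwrite('pics/w1.png',o)
E
```

```text
t 2.1 pos [0.4497 0.0513 0.3023] incell mm [-47.   19.9 205.3] F [0.17 0.26 0.11] Fn 0.02 w 0.0005 q [ 0.09 -0.3   1.99 -0.12  0.91  0.23]
shift mm [-20.2  31.1  56.2] rot deg [ 1.7 -0.   0.4] dist 67.4
[[320. 305.]
 [373. 304.]
 [320. 263.]
 [376. 262.]
 [321. 218.]
 [379. 218.]
 [321. 170.]
 [382. 170.]
 [321. 116.]
 [385. 116.]
 [322.  54.]
 [389.  55.]]
```

View pics/w1.png

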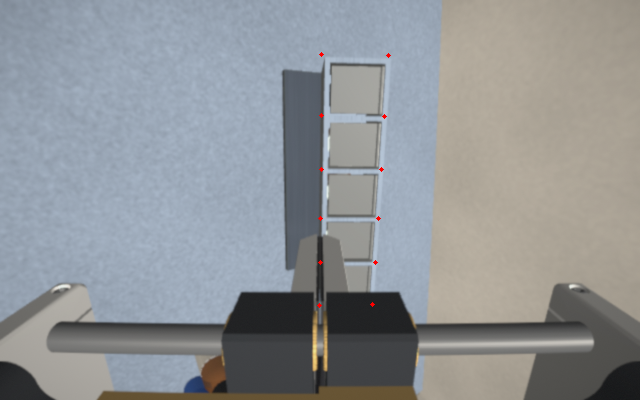

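The wrist view shows the rack as a column from (325,58) down to (372,290). The predicted rim points (red) sit within about 3 px of the rim edges. I'll enlarge to refine.

```bash
python3 - <<'E'
import cv2
o=cv2.imread('pics/w1.png'); cv2.imwrite('pics/w1z.png',cv2.resize(o[45:185,300:410],None,fx=4,fy=4,interpolation=cv2.INTER_CUBIC))
E
```

```text
(no output)
```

View pics/w1z.png

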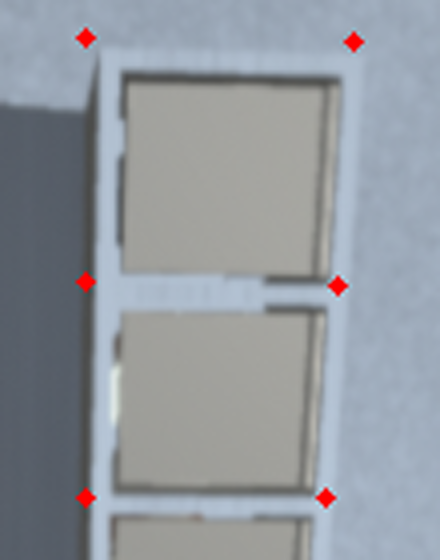

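The enlargement shows the outer top corners at (103,48) and (362,48), and the wall centres at about v=292 and v=503.

```bash
python3 - <<'E'
from h import *
T=np.load('w1.npz')['T']
c=np.array([[103,48],[362,48],[95,292],[344,292],[90,503],[328,503]]);px=(c+.5)/4-.5+[300,45]
o,r=rays('wrist',px,T);M=cells();n=M[:3,2]
P=o+r*(((C0-o)@n)/(r@n))[:,None]
print(((P-C0)@M[:3,:3]*1e3).round(1))
E
```

```text
[[-35.  165.7  -0. ]
 [ 40.8 166.8   0. ]
 [-36.7  97.    0. ]
 [ 39.9  97.6   0. ]
 [-37.6  31.9   0. ]
 [ 39.   32.    0. ]]
```

```bash
sed -i 's/^YAW=.*/YAW=np.radians(-6.0); C0=np.array([.5905,.0165,.148])/' h.py; python3 - <<'E'
from h import *
st(); delta(tool_in_cells([-.014,.132,.02]))
E
```

```text
t 2.15 pos [0.4481 0.0524 0.3025] incell mm [-48.6  20.9 206.5] F [-0.36  0.12 -0.29] Fn -0.07 w 0.0004 q [ 0.1  -0.31  1.99 -0.13  0.91  0.23]
shift mm [109.8  30.5 187.9] rot deg [ 1.7 -0.3  0.8] dist 219.8
```

{"method": "step_arm", "body": {"steps": [{"x": 0.026, "y": 0.007, "z": 0.025, "ax": 1.5, "ay": 0, "az": 0.8, "claw": 0}, {"x": 0.026, "y": 0.007, "z": 0.03, "ax": 0, "ay": 0, "az": 0, "claw": 0}, {"x": 0.026, "y": 0.007, "z": 0.03, "ax": 0, "ay": 0, "az": 0, "claw": 0}, {"x": 0.026, "y": 0.007, "z": 0.03, "ax": 0, "ay": 0, "az": 0, "claw": 0}, {"x": 0, "y": 0, "z": 0, "ax": 0, "ay": 0, "az": 0, "claw": 0}]}}

```text
time_s: 2.57
ee_pos: [0.5422, 0.1534, 0.2176]
eef_rot: [2.609, -0.006, 1.465]
force: [-0.8, 0.7, -1.1]
grip_width: 0.0004
```

```bash
python3 - <<'E'
from h import *
st(); delta(tool_in_cells([-.014,.132,.02]))
E
```

```text
t 2.57 pos [0.5422 0.1534 0.2176] incell mm [-19.2 131.1  91.5] F [-0.76  0.72 -1.12] Fn -0.56 w 0.0004 q [ 0.31  0.07  1.85 -0.3   0.74  0.59]
shift mm [ 0.6  4.5 71.5] rot deg [ 0.5 -0.3 -0.2] dist 71.7
```

{"method": "step_arm", "body": {"steps": [{"x": 0, "y": 0.002, "z": 0.025, "ax": 0, "ay": 0, "az": 0, "claw": 0}, {"x": 0, "y": 0.002, "z": 0.025, "ax": 0, "ay": 0, "az": 0, "claw": 0}, {"x": 0, "y": 0, "z": 0.02, "ax": 0, "ay": 0, "az": 0, "claw": 0}, {"x": 0, "y": 0, "z": 0.008, "ax": 0, "ay": 0, "az": 0, "claw": 0}, {"x": 0, "y": 0, "z": 0, "ax": 0, "ay": 0, "az": 0, "claw": 0}]}}

```text
time_s: 2.98
ee_pos: [0.5829, 0.156, 0.1504]
eef_rot: [2.611, -0.005, 1.474]
force: [0.0, -0.5, -0.4]
grip_width: 0.0003
```

```bash
python3 - <<'E'
from h import *
st(); delta(tool_in_cells([-.014,.132,.0]))
E
```

```text
t 2.98 pos [0.5829 0.156  0.1504] incell mm [-18.  138.   13.2] F [ 0.01 -0.47 -0.4 ] Fn -0.37 w 0.0003 q [ 0.28  0.24  1.83 -0.33  0.6   0.61]
shift mm [-6.1  3.9 13.1] rot deg [ 0.4 -0.5  0.2] dist 15.0
```

{"method": "step_arm", "body": {"steps": [{"x": -0.006, "y": 0.003, "z": 0.006, "ax": 0, "ay": 0, "az": 0, "claw": 0}, {"x": 0, "y": 0, "z": 0.006, "ax": 0, "ay": 0, "az": 0, "claw": 0}, {"x": 0, "y": 0, "z": 0.004, "ax": 0, "ay": 0, "az": 0, "claw": 0}, {"x": 0, "y": 0, "z": 0, "ax": 0, "ay": 0, "az": 0, "claw": 0}]}}

```text
time_s: 3.32
ee_pos: [0.593, 0.1495, 0.1417]
eef_rot: [2.606, -0.007, 1.475]
force: [0.0, -0.3, 0.3]
grip_width: 0.0003
```

```bash
python3 - <<'E'
from h import *
st()
E
```

```text
t 3.32 pos [0.593  0.1495 0.1417] incell mm [-13.  132.6   0.2] F [ 0.01 -0.29  0.32] Fn 0.25 w 0.0003 q [ 0.26  0.27  1.82 -0.33  0.57  0.59]
```

Now I'll press in small steps.

{"method": "step_arm", "body": {"steps": [{"x": 0, "y": 0, "z": 0.004, "ax": 0, "ay": 0, "az": 0, "claw": 0}, {"x": 0, "y": 0, "z": 0.004, "ax": 0, "ay": 0, "az": 0, "claw": 0}, {"x": 0, "y": 0, "z": 0, "ax": 0, "ay": 0, "az": 0, "claw": 0}]}}

```text
time_s: 3.57
ee_pos: [0.5977, 0.1492, 0.1358]
eef_rot: [2.604, -0.008, 1.475]
force: [-0.7, -0.2, -0.4]
grip_width: 0.0004
```

{"method": "step_arm", "body": {"steps": [{"x": 0, "y": 0, "z": 0.003, "ax": 0, "ay": 0, "az": 0, "claw": 0}, {"x": 0, "y": 0, "z": 0, "ax": 0, "ay": 0, "az": 0, "claw": 0}]}}

```text
time_s: 3.73
ee_pos: [0.5994, 0.1491, 0.1331]
eef_rot: [2.604, -0.008, 1.475]
force: [-0.9, 0.1, 1.1]
grip_width: 0.0004
```

```bash
python3 - <<'E'
from h import *
st()
E
```

```text
t 3.73 pos [0.5994 0.1491 0.1331] incell mm [-11.8 132.8 -10.4] F [-0.92  0.06  1.08] Fn 1.39 w 0.0004 q [ 0.26  0.29  1.81 -0.33  0.55  0.6 ]
```

{"method": "step_arm", "body": {"steps": [{"x": 0, "y": 0, "z": 0.003, "ax": 0, "ay": 0, "az": 0, "claw": 0}, {"x": 0, "y": 0, "z": 0, "ax": 0, "ay": 0, "az": 0, "claw": 0}]}}

```text
time_s: 3.9
ee_pos: [0.6011, 0.149, 0.1303]
eef_rot: [2.604, -0.008, 1.475]
force: [-0.3, -0.4, 0.6]
grip_width: 0.0003
```

```bash
python3 - <<'E'
from h import *
st()
E
```

```text
t 3.9 pos [0.6011 0.149  0.1303] incell mm [-11.7 132.9 -13.6] F [-0.26 -0.42  0.62] Fn 0.64 w 0.0003 q [ 0.26  0.3   1.81 -0.34  0.55  0.6 ]
```

{"method": "step_arm", "body": {"steps": [{"x": 0, "y": 0, "z": 0.003, "ax": 0, "ay": 0, "az": 0, "claw": 0}, {"x": 0, "y": 0, "z": 0, "ax": 0, "ay": 0, "az": 0, "claw": 0}]}}

```text
time_s: 4.07
ee_pos: [0.6028, 0.1489, 0.1275]
eef_rot: [2.604, -0.008, 1.475]
force: [-1.0, 0.0, 0.4]
grip_width: 0.0008
```

```bash
python3 - <<'E'
from h import *
st()
E
```

```text
t 4.07 pos [0.6028 0.1489 0.1275] incell mm [-11.6 133.  -16.9] F [-1.01  0.04  0.45] Fn 0.9 w 0.0008 q [ 0.26  0.31  1.81 -0.34  0.54  0.6 ]
```

{"method": "step_arm", "body": {"steps": [{"x": 0, "y": 0, "z": 0.003, "ax": 0, "ay": 0, "az": 0, "claw": 0}, {"x": 0, "y": 0, "z": 0, "ax": 0, "ay": 0, "az": 0, "claw": 0}]}}

```text
time_s: 4.23
ee_pos: [0.6045, 0.1488, 0.1247]
eef_rot: [2.604, -0.008, 1.475]
force: [-0.5, 0.6, -0.8]
grip_width: 0.0004
```

{"method": "step_arm", "body": {"steps": [{"x": 0, "y": 0, "z": 0.004, "ax": 0, "ay": 0, "az": 0, "claw": 0}, {"x": 0, "y": 0, "z": 0, "ax": 0, "ay": 0, "az": 0, "claw": 0}]}}

```text
time_s: 4.4
ee_pos: [0.6068, 0.1486, 0.1209]
eef_rot: [2.604, -0.008, 1.475]
force: [-0.7, 0.7, 0.3]
grip_width: 0.0006
```

```bash
python3 - <<'E'
from h import *
st()
E
```

```text
t 4.4 pos [0.6068 0.1486 0.1209] incell mm [-11.5 133.1 -24.6] F [-0.69  0.71  0.29] Fn 0.63 w 0.0006 q [ 0.26  0.32  1.8  -0.34  0.53  0.61]
```

{"method": "step_arm", "body": {"steps": [{"x": 0, "y": 0, "z": 0.004, "ax": 0, "ay": 0, "az": 0, "claw": 0}, {"x": 0, "y": 0, "z": 0.004, "ax": 0, "ay": 0, "az": 0, "claw": 0}, {"x": 0, "y": 0, "z": 0.003, "ax": 0, "ay": 0, "az": 0, "claw": 0}, {"x": 0, "y": 0, "z": 0, "ax": 0, "ay": 0, "az": 0, "claw": 0}]}}

```text
time_s: 4.73
ee_pos: [0.6131, 0.1481, 0.1104]
eef_rot: [2.604, -0.008, 1.475]
force: [-0.6, 0.3, 1.3]
grip_width: 0.0006
```

```bash
python3 - <<'E'
from h import *
st()
im,d=vision.camera('side'); cv2.imwrite('pics/s2.png',cv2.resize(im[120:280,240:440,::-1],None,fx=4,fy=3.7,interpolation=cv2.INTER_CUBIC))
E
```

```text
t 4.73 pos [0.6131 0.1481 0.1104] incell mm [-11.3 133.2 -36.9] F [-0.56  0.32  1.27] Fn 1.4 w 0.0006 q [ 0.25  0.35  1.79 -0.35  0.51  0.61]
```

View pics/s2.png

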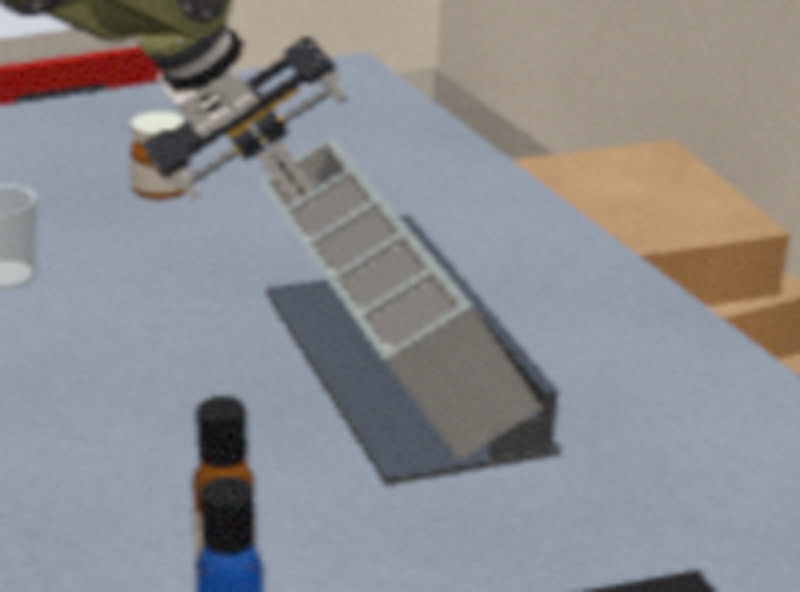

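The fingers stand inside the far end cell (crop, around (300,180)), 32 mm below the flap's rest position with only about 1 N. Cell 5 is free, because a jar would have stopped them near 12 mm. I'll withdraw and fetch the bottle.

{"method": "step_arm", "body": {"steps": [{"x": 0, "y": 0, "z": -0.02, "ax": 0, "ay": 0, "az": 0, "claw": 0}, {"x": 0, "y": 0, "z": -0.035, "ax": 0, "ay": 0, "az": 0, "claw": 0}, {"x": 0, "y": 0, "z": -0.04, "ax": 0, "ay": 0, "az": 0, "claw": 0}, {"x": 0, "y": 0, "z": -0.04, "ax": 0, "ay": 0, "az": 0, "claw": 0.07}, {"x": 0, "y": 0, "z": -0.04, "ax": 0, "ay": 0, "az": 0, "claw": 0.07}]}}

```text
time_s: 5.2
ee_pos: [0.5198, 0.1541, 0.2568]
eef_rot: [2.619, -0.003, 1.473]
force: [0.4, -0.3, -0.3]
grip_width: 0.0105
```

```bash
cat >> h.py <<'E'
def down(p,yaw_x):  # tool down, tool x axis pointing at angle yaw_x (deg)
    T=np.eye(4);T[:3,:3]=R.from_euler('xyz',[np.pi,0,np.radians(yaw_x)]).as_matrix();T[:3,3]=p;return T
E
python3 - <<'E'
from h import *
st(); delta(down([.384,-.2125,.30],60))
# refine cap from the top pic: dark pixels
z=np.load('top0.npz');im,d=z['im'],z['d']
sub=im[225:262,355:430]; cv2.imwrite('pics/b0.png',cv2.resize(sub[:,:,::-1],None,fx=10,fy=10,interpolation=cv2.INTER_CUBIC))
E
```

```text
t 5.2 pos [0.5198 0.1541 0.2568] incell mm [-19.  129.5 136.6] F [ 0.37 -0.26 -0.3 ] Fn -0.46 w 0.0105 q [ 0.32 -0.01  1.84 -0.27  0.85  0.55]
shift mm [-378.   -64.1  -87.9] rot deg [29.5 -6.5 23.8] dist 393.3
```

View pics/b0.png

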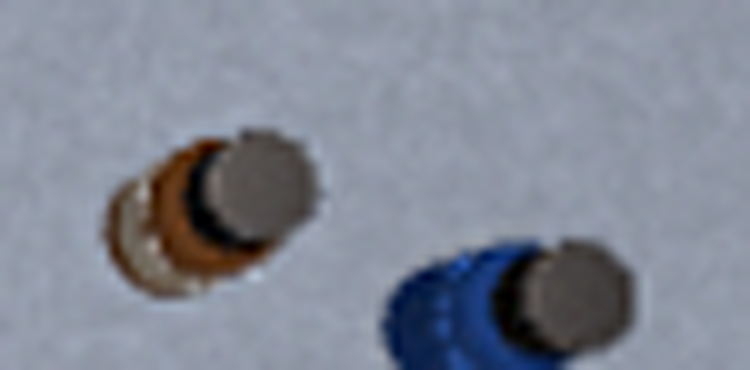

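The amber cap's top disc is centred at crop (261,186), which is top pixel (380.7,243.2).

```bash
python3 - <<'E'
from h import *
print(onplane('top',[[380.65,243.15]],.165), onplane('top',[[355+57.3,225+29.2]],.165))
E
```

```text
[[ 0.38518978 -0.21200892  0.165     ]] [[ 0.35334337 -0.30432784  0.165     ]]
```

{"method": "step_arm", "body": {"steps": [{"x": -0.035, "y": 0, "z": -0.01, "ax": 6, "ay": 0, "az": 0, "claw": 0.07}, {"x": -0.035, "y": 0, "z": -0.01, "ax": 6, "ay": 0, "az": 0, "claw": 0.07}, {"x": -0.035, "y": 0, "z": -0.01, "ax": 6, "ay": 0, "az": 0, "claw": 0.07}, {"x": -0.035, "y": 0, "z": 0, "ax": 6, "ay": 0, "az": 0, "claw": 0.07}, {"x": -0.035, "y": 0, "z": 0, "ax": 6, "ay": 0, "az": 0, "claw": 0.07}]}}

```text
time_s: 5.62
ee_pos: [0.4859, -0.013, 0.2971]
eef_rot: [3.141, -0.016, 1.498]
force: [0.7, 0.6, -0.7]
grip_width: 0.0437
```

```bash
python3 - <<'E'
from h import *
st(); delta(down([.385,-.2125,.30],60))
E
```

```text
t 5.62 pos [ 0.4859 -0.013   0.2971] incell mm [-12.8 -40.2 179.6] F [ 0.66  0.64 -0.75] Fn -0.94 w 0.0437 q [-0.11  0.1   1.55  0.02  1.49 -0.04]
shift mm [-206.3  -86.1   -6.3] rot deg [-0.2 -0.9 25.8] dist 223.6
```

{"method": "step_arm", "body": {"steps": [{"x": -0.036, "y": -0.015, "z": 0, "ax": 0, "ay": -0.5, "az": 0, "claw": 0.08}, {"x": -0.036, "y": -0.015, "z": 0, "ax": 0, "ay": -0.5, "az": 0, "claw": 0.08}, {"x": -0.036, "y": -0.015, "z": 0, "ax": 0, "ay": 0, "az": 0, "claw": 0.08}, {"x": -0.036, "y": -0.015, "z": 0, "ax": 0, "ay": 0, "az": 0, "claw": 0.08}, {"x": -0.036, "y": -0.015, "z": 0, "ax": 0, "ay": 0, "az": 6, "claw": 0.08}]}}

```text
time_s: 6.03
ee_pos: [0.396, -0.1954, 0.2938]
eef_rot: [-3.128, 0.0, 1.395]
force: [0.8, -0.4, -0.1]
grip_width: 0.0771
```

{"method": "step_arm", "body": {"steps": [{"x": 0, "y": 0, "z": 0, "ax": 0, "ay": 0, "az": 7, "claw": 0.08}, {"x": 0, "y": 0, "z": 0, "ax": 0, "ay": 0, "az": 7, "claw": 0.08}, {"x": 0, "y": 0, "z": 0, "ax": 0, "ay": 0, "az": 6, "claw": 0.08}, {"x": 0, "y": 0, "z": 0, "ax": 0, "ay": 0, "az": 0, "claw": 0.08}]}}

```text
time_s: 6.37
ee_pos: [0.3916, -0.2027, 0.2941]
eef_rot: [-3.129, 0.006, 1.02]
force: [-0.7, 0.9, -0.4]
grip_width: 0.0798
```

```bash
python3 - <<'E'
from h import *
st(); delta(down([.385,-.212,.20],60))
T=pose(); im,d=vision.camera('wrist'); cv2.imwrite('pics/w2.png',im[:,:,::-1]); np.savez('w2.npz',im=im,d=d,T=T)
print(proj('wrist',[[.385,-.212,.165],T[:3,3]+[0,0,-.135]],T))
E
```

```text
t 6.37 pos [ 0.3916 -0.2027  0.2941] incell mm [ -78.4 -238.8  213.9] F [-0.7   0.91 -0.38] Fn 0.07 w 0.0798 q [-0.56  0.    1.66 -0.01  1.49 -0.01]
shift mm [-10.8   0.4  94.1] rot deg [-0.7  0.4 -1.6] dist 94.7
[[319.71707078 204.64957476]
 [320.51313879 192.82092396]]
```

View pics/w2.png

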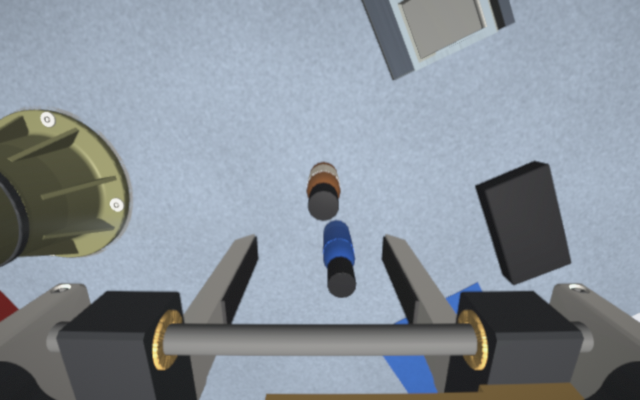

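The amber cap is at (323,205) between the open fingers, against a prediction of (320,205). The blue bottle at (341,285) lies outside the jaw line. I'll descend.

{"method": "step_arm", "body": {"steps": [{"x": -0.006, "y": 0.001, "z": 0.02, "ax": 0, "ay": 0, "az": -1.5, "claw": 0.08}, {"x": -0.005, "y": 0.001, "z": 0.025, "ax": 0, "ay": 0, "az": 0, "claw": 0.08}, {"x": 0, "y": 0, "z": 0.03, "ax": 0, "ay": 0, "az": 0, "claw": 0.08}, {"x": 0, "y": 0, "z": 0.02, "ax": 0, "ay": 0, "az": 0, "claw": 0.08}, {"x": 0, "y": 0, "z": 0, "ax": 0, "ay": 0, "az": 0, "claw": 0.08}]}}

```text
time_s: 6.83
ee_pos: [0.3875, -0.2127, 0.1972]
eef_rot: [-3.134, 0.006, 1.079]
force: [-0.1, 0.1, -0.7]
grip_width: 0.0799
```

```bash
python3 - <<'E'
from h import *
st(); delta(down([.386,-.213,.124],60))
T=pose(); im,d=vision.camera('wrist'); cv2.imwrite('pics/w3.png',im[:,:,::-1])
print(proj('wrist',[[.385,-.212,.165],T[:3,3]+[0,0,.165-T[2,3]]],T))
E
```

```text
t 6.83 pos [ 0.3875 -0.2127  0.1972] incell mm [-129.5 -249.1  131.6] F [-0.09  0.06 -0.7 ] Fn -0.56 w 0.0799 q [-0.58  0.07  1.81 -0.01  1.27 -0.09]
shift mm [-0.6 -0.6 73.2] rot deg [-0.4  0.3  1.8] dist 73.2
[[315.55321958 229.19677599]
 [318.96500405 228.42662102]]
```

View pics/w3.png

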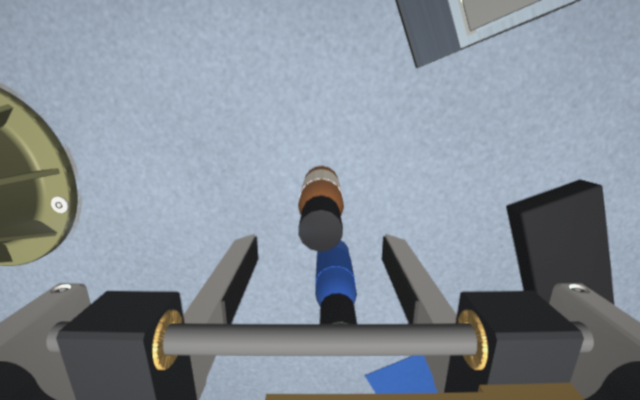

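The cap at (321,230) sits on the tool axis, predicted at (319,228).

{"method": "step_arm", "body": {"steps": [{"x": 0, "y": 0, "z": 0.025, "ax": 0, "ay": 0, "az": 0, "claw": 0.08}, {"x": 0, "y": 0, "z": 0.025, "ax": 0, "ay": 0, "az": 0, "claw": 0.08}, {"x": 0, "y": 0, "z": 0.018, "ax": 0, "ay": 0, "az": 0, "claw": 0.08}, {"x": 0, "y": 0, "z": 0.004, "ax": 0, "ay": 0, "az": 0, "claw": 0.08}, {"x": 0, "y": 0, "z": 0, "ax": 0, "ay": 0, "az": 0, "claw": 0.08}]}}

```text
time_s: 7.3
ee_pos: [0.3916, -0.2144, 0.1326]
eef_rot: [3.137, 0.007, 1.092]
force: [0.1, 0.7, 0.6]
grip_width: 0.0801
```

```bash
python3 - <<'E'
from h import *
st(); delta(down([.3865,-.212,.124],60))
E
```

```text
t 7.3 pos [ 0.3916 -0.2144  0.1326] incell mm [-158.1 -250.4   73.5] F [0.06 0.69 0.59] Fn 0.52 w 0.0801 q [-0.58  0.15  1.89 -0.01  1.1  -0.1 ]
shift mm [-0.2 -5.7  8.5] rot deg [0.3 0.4 2.5] dist 10.3
```

{"method": "step_arm", "body": {"steps": [{"x": 0, "y": -0.005, "z": 0.007, "ax": 0.3, "ay": 0.4, "az": 0, "claw": 0.08}, {"x": 0, "y": 0, "z": 0, "ax": 0, "ay": 0, "az": 0, "claw": 0.08}, {"x": 0, "y": 0, "z": 0, "ax": 0, "ay": 0, "az": 0, "claw": 0.04}], "grip_force": 25}}

```text
time_s: 7.55
ee_pos: [0.3885, -0.2127, 0.1289]
eef_rot: [3.138, -0.0, 1.094]
force: [0.4, -0.5, 0.7]
grip_width: 0.0762
```

```bash
python3 - <<'E'
from h import *
st(); delta(down([.3865,-.212,.124],60))
E
```

```text
t 7.55 pos [ 0.3885 -0.2127  0.1289] incell mm [-162.8 -249.    71.9] F [ 0.43 -0.48  0.73] Fn 0.4 w 0.0762 q [-0.58  0.15  1.9   0.    1.09 -0.11]
shift mm [-0.3 -2.1  4.9] rot deg [ 0.2 -0.   2.7] dist 5.4
```

{"method": "step_arm", "body": {"steps": [{"x": 0, "y": -0.003, "z": 0.005, "ax": 0, "ay": 0, "az": 0, "claw": 0.06}, {"x": 0, "y": 0, "z": 0, "ax": 0, "ay": 0, "az": 0, "claw": 0.045}, {"x": 0, "y": 0, "z": 0, "ax": 0, "ay": 0, "az": 0, "claw": 0.03}, {"x": 0, "y": 0, "z": 0, "ax": 0, "ay": 0, "az": 0, "claw": 0.02}, {"x": 0, "y": 0, "z": 0, "ax": 0, "ay": 0, "az": 0, "claw": 0.02}]}}

```text
time_s: 7.97
ee_pos: [0.3863, -0.2117, 0.1256]
eef_rot: [3.135, -0.0, 1.095]
force: [0.2, 0.0, -0.2]
grip_width: 0.0435
```

{"method": "step_arm", "body": {"steps": [{"x": 0, "y": 0, "z": 0, "ax": 0, "ay": 0, "az": 0, "claw": 0.02}, {"x": 0, "y": 0, "z": 0, "ax": 0, "ay": 0, "az": 0, "claw": 0.02}]}}

```text
time_s: 8.13
ee_pos: [0.3864, -0.2118, 0.1257]
eef_rot: [3.135, 0.0, 1.095]
force: [0.5, 0.3, -1.0]
grip_width: 0.0336
```

```bash
python3 - <<'E'
from h import *
st(); delta(down([.3865,-.212,.124],60))
E
```

```text
t 8.13 pos [ 0.3864 -0.2118  0.1257] incell mm [-166.2 -248.4   70.3] F [ 0.45  0.25 -0.97] Fn -1.05 w 0.0336 q [-0.58  0.14  1.91  0.    1.08 -0.11]
shift mm [-0.2  0.2  1.7] rot deg [ 0.4 -0.   2.7] dist 1.8
```

The cap is gripped at 34 mm, with the foot 126 mm beyond the TCP. I'll lift.

{"method": "step_arm", "body": {"steps": [{"x": 0, "y": 0, "z": 0, "ax": 0, "ay": 0, "az": 0, "claw": 0.02}, {"x": 0, "y": 0, "z": -0.015, "ax": 0, "ay": 0, "az": 0, "claw": 0.02}, {"x": 0, "y": 0, "z": -0.03, "ax": 0, "ay": 0, "az": 0, "claw": 0.02}, {"x": 0, "y": 0, "z": -0.035, "ax": 0, "ay": 0, "az": 0, "claw": 0.02}, {"x": 0, "y": 0, "z": -0.035, "ax": 0, "ay": 0, "az": 0, "claw": 0.02}]}}

```text
time_s: 8.55
ee_pos: [0.3826, -0.2094, 0.2372]
eef_rot: [-3.132, -0.002, 1.095]
force: [-0.0, -0.4, -0.9]
grip_width: 0.0337
```

{"method": "step_arm", "body": {"steps": [{"x": 0, "y": 0, "z": -0.035, "ax": 0, "ay": 0, "az": 0, "claw": 0.02}, {"x": 0, "y": 0, "z": -0.035, "ax": 0, "ay": 0, "az": 0, "claw": 0.02}, {"x": 0, "y": 0, "z": -0.03, "ax": 0, "ay": 0, "az": 0, "claw": 0.02}, {"x": 0, "y": 0, "z": -0.02, "ax": 0, "ay": 0, "az": 0, "claw": 0.02}, {"x": 0, "y": 0, "z": 0, "ax": 0, "ay": 0, "az": 0, "claw": 0.02}]}}

```text
time_s: 8.97
ee_pos: [0.3829, -0.2096, 0.3686]
eef_rot: [-3.139, -0.001, 1.095]
force: [0.0, 0.2, -1.5]
grip_width: 0.034
```

```bash
python3 - <<'E'
from h import *
st(); delta(tool_in_cells([-.006,.132,.2]))
im,d=vision.camera('side'); cv2.imwrite('pics/s3.png',im[:,:,::-1])
E
```

```text
t 8.97 pos [ 0.3829 -0.2096  0.3686] incell mm [ -48.1 -246.6  282.5] F [ 0.01  0.16 -1.53] Fn -1.32 w 0.034 q [-0.59 -0.03  1.53  0.    1.65 -0.11]
shift mm [380.9 -64.8  51. ] rot deg [-29.8   5.5 -20.8] dist 389.7
```

View pics/s3.png

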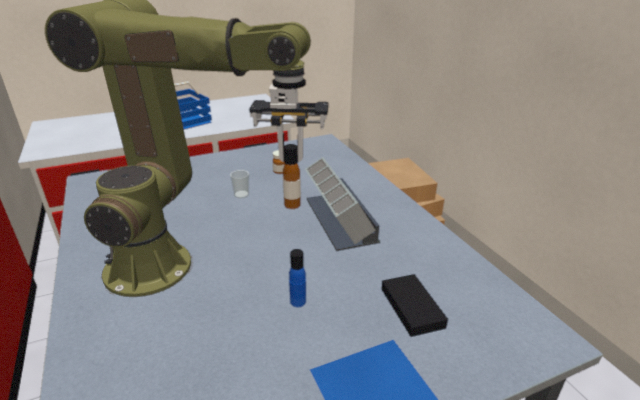

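The amber bottle hangs upright from the gripper at (291,180) and the blue one stands untouched. I'll carry it to cell 5.

{"method": "step_arm", "body": {"steps": [{"x": 0.02, "y": 0, "z": 0, "ax": 0, "ay": 0, "az": -4, "claw": 0.02}, {"x": 0.03, "y": 0, "z": 0, "ax": 0, "ay": 0, "az": -5, "claw": 0.02}, {"x": 0.035, "y": 0, "z": 0, "ax": 0, "ay": 0, "az": -5, "claw": 0.02}, {"x": 0.035, "y": 0, "z": 0, "ax": 0, "ay": 0, "az": -4, "claw": 0.02}, {"x": 0.035, "y": 0, "z": 0, "ax": 0, "ay": 0, "az": -3, "claw": 0.02}]}}

```text
time_s: 9.43
ee_pos: [0.4273, -0.0612, 0.3559]
eef_rot: [-3.124, -0.005, 1.466]
force: [1.6, -0.2, -2.8]
grip_width: 0.0335
```

```bash
python3 - <<'E'
from h import *
st(); delta(tool_in_cells([-.006,.132,.2]))
E
```

```text
t 9.43 pos [ 0.4273 -0.0612  0.3559] incell mm [-29.6 -94.4 257.1] F [ 1.63 -0.24 -2.81] Fn -3.25 w 0.0335 q [-0.23 -0.03  1.55  0.    1.64 -0.12]
shift mm [226.2  49.7  38. ] rot deg [-31.   -0.3  -0.1] dist 234.6
```

{"method": "step_arm", "body": {"steps": [{"x": 0.03, "y": 0, "z": 0, "ax": -5, "ay": 0, "az": 0, "claw": 0.02}, {"x": 0.033, "y": 0, "z": 0, "ax": -6, "ay": 0, "az": 0, "claw": 0.02}, {"x": 0.033, "y": 0, "z": 0, "ax": -6, "ay": 0, "az": 0, "claw": 0.02}, {"x": 0.033, "y": 0, "z": 0, "ax": -6, "ay": 0, "az": 0, "claw": 0.02}, {"x": 0.033, "y": 0, "z": 0, "ax": -5, "ay": 0, "az": 0, "claw": 0.02}]}}

```text
time_s: 9.85
ee_pos: [0.4428, 0.108, 0.3438]
eef_rot: [2.671, -0.011, 1.472]
force: [1.4, -0.0, -2.7]
grip_width: 0.0339
```

```bash
python3 - <<'E'
from h import *
st(); delta(tool_in_cells([-.006,.132,.2]))
E
```

```text
t 9.85 pos [0.4428 0.108  0.3438] incell mm [-37.6  75.6 247.8] F [ 1.42 -0.03 -2.68] Fn -3.02 w 0.0339 q [ 0.24 -0.26  1.84 -0.16  1.11  0.38]
shift mm [55.8 34.1 46.7] rot deg [-3.  -0.7 -0. ] dist 80.4
```

{"method": "step_arm", "body": {"steps": [{"x": 0.02, "y": 0.012, "z": 0.008, "ax": -3, "ay": 0, "az": 0, "claw": 0.02}, {"x": 0.018, "y": 0.012, "z": 0.008, "ax": 0, "ay": 0, "az": 0, "claw": 0.02}, {"x": 0.012, "y": 0.008, "z": 0.006, "ax": 0, "ay": 0, "az": 0, "claw": 0.02}, {"x": 0, "y": 0, "z": 0, "ax": 0, "ay": 0, "az": 0, "claw": 0.02}]}}

```text
time_s: 10.18
ee_pos: [0.4819, 0.1628, 0.3303]
eef_rot: [2.62, -0.01, 1.484]
force: [1.3, -0.9, -2.0]
grip_width: 0.0335
```

```bash
python3 - <<'E'
from h import *
st(); delta(tool_in_cells([-.006,.132,.2]))
T=pose()
for n in ('wrist','side','top'):
    im,d=vision.camera(n); cv2.imwrite(f'pics/{n}4.png',im[:,:,::-1]); np.savez(f'{n}4.npz',im=im,d=d,T=T)
E
```

```text
t 10.18 pos [0.4819 0.1628 0.3303] incell mm [-15.7 134.1 219.5] F [ 1.32 -0.85 -2.03] Fn -2.46 w 0.0335 q [ 0.37 -0.13  1.79 -0.25  1.02  0.53]
shift mm [-2.6  9.7 19.4] rot deg [-0.1 -1.   0.6] dist 21.9
```

View pics/wrist4.png

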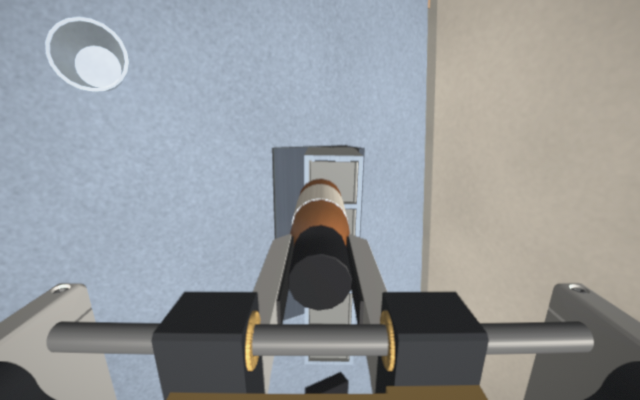

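View pics/side4.png

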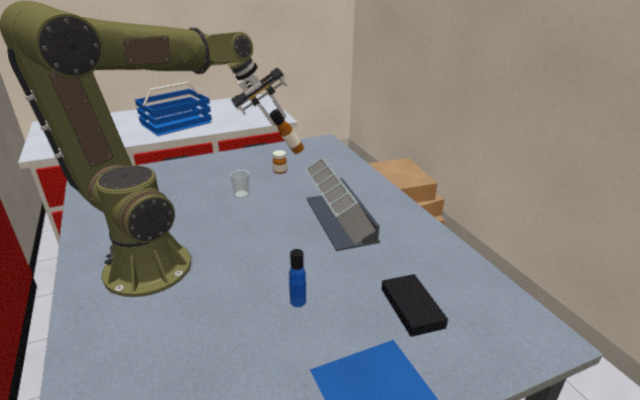

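View pics/top4.png

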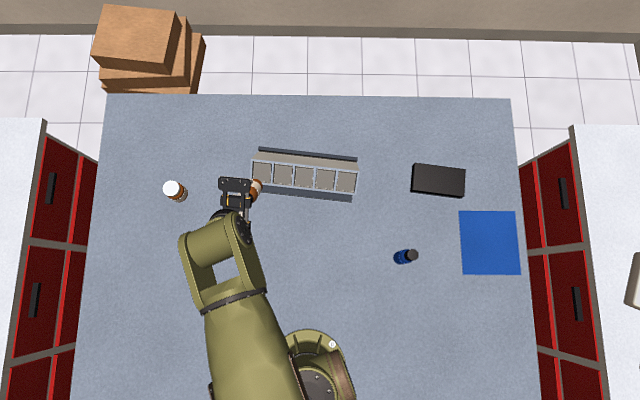

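The wrist view shows the cap at (320,280) and the foot end near (321,182), so the bottle is in line with the tool. In the side view the bottle leans at (290,135), beyond the end of the rack. I'll compare the drawn bottle axis with the tool axis in the side view.

```bash
python3 - <<'E'
from h import *
z=np.load('side4.npz');im,T=z['im'],z['T']
p=proj('side',[(T@[0,0,k,1])[:3] for k in (-.039,0,.026,.126)]);print(p.round(1))
o=cv2.resize(im[90:190,250:370,::-1],None,fx=6,fy=6,interpolation=cv2.INTER_CUBIC)
for q in p: cv2.circle(o,tuple(int(v) for v in (q-[250,90])*6),3,(0,255,0),-1)
# target cell5 mouth axis
M=cells()
for k in (0,-.039,.039):
  q=proj('side',[(M@[k,.132,0,1])[:3]])[0]; cv2.circle(o,tuple(int(v) for v in (q-[250,90])*6),3,(255,0,255),-1)
cv2.imwrite('pics/s4z.png',o)
E
```

```text
[[272.6 111.1]
 [279.  120.5]
 [283.1 126.6]
 [298.1 148.9]]
```

View pics/s4z.png

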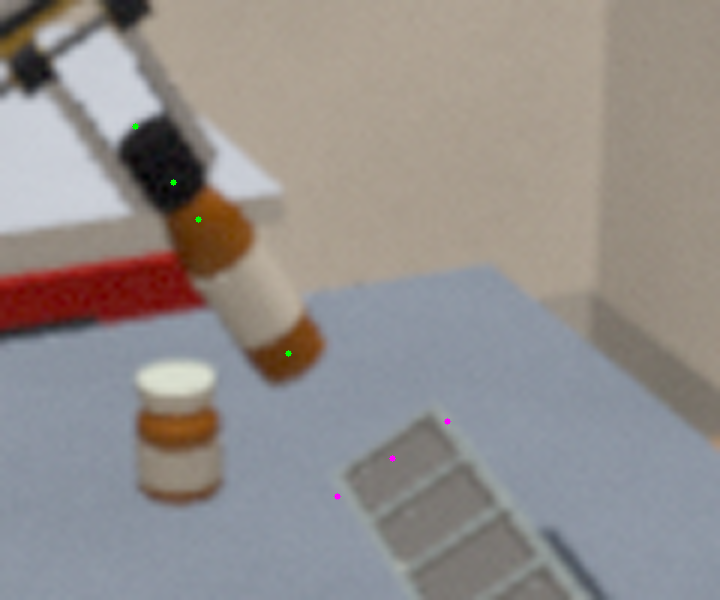

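```bash
python3 - <<'E'
from h import *
z=np.load('side4.npz');im=z['im']
M=cells(); f=8;u0,v0=300,150
o=cv2.resize(im[v0:v0+75,u0:u0+85,::-1],None,fx=f,fy=f,interpolation=cv2.INTER_CUBIC)
for y in(-168,-99,-33,33,99,168):
  for x in(-39,39):
    q=proj('side',[(M@[x/1e3,y/1e3,0,1])[:3]])[0]; q=(q-[u0,v0]+.5)*f-.5; cv2.circle(o,tuple(int(v) for v in q),3,(255,0,255),-1); print(x,y,q.round())
cv2.imwrite('pics/s4r.png',o)
E
```

```text
-39 -168 [282. 535.]
39 -168 [456. 416.]
-39 -99 [222. 443.]
39 -99 [389. 329.]
-39 -33 [169. 362.]
39 -33 [330. 253.]
-39 33 [121. 287.]
39 33 [275. 182.]
-39 99 [ 75. 218.]
39 99 [224. 116.]
-39 168 [ 31. 150.]
39 168 [175.  52.]
```

View pics/s4r.png

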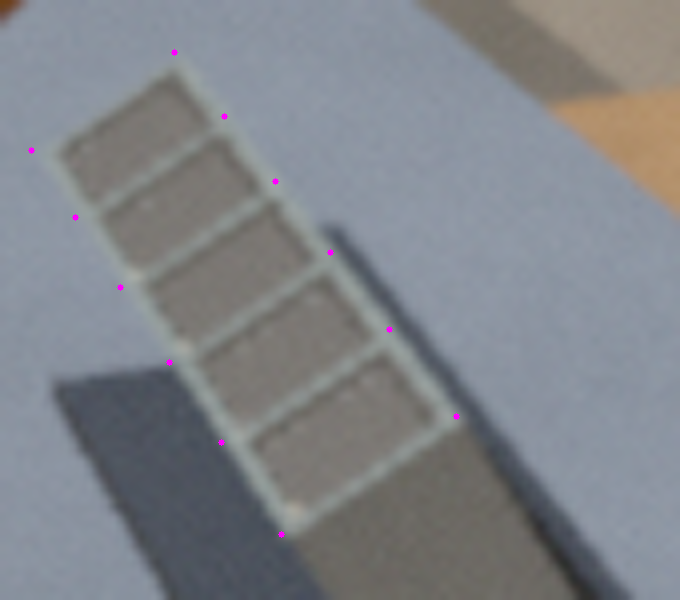

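The side view has about 3 mm per pixel. There the rim corners, for example (53,150) and (178,62), suggest the rack may sit a few mm toward -y at the far end. I'll check this with the sharper wrist view.

```bash
python3 - <<'E'
from h import *
z=np.load('wrist4.npz');im,T=z['im'],z['T']
M=cells(); f=7;u0,v0=265,135
o=cv2.resize(im[v0:v0+80,u0:u0+110,::-1],None,fx=f,fy=f,interpolation=cv2.INTER_CUBIC)
for y in(99,168):
  for x in(-39,39):
    q=proj('wrist',[(M@[x/1e3,y/1e3,0,1])[:3]],T)[0]; q=(q-[u0,v0]+.5)*f-.5; cv2.circle(o,tuple(int(v) for v in q),3,(255,0,255),-1); print(x,y,q.round())
cv2.imwrite('pics/w4r.png',o)
E
```

```text
-39 99 [266. 494.]
39 99 [665. 498.]
-39 168 [264. 139.]
39 168 [682. 143.]
```

View pics/w4r.png

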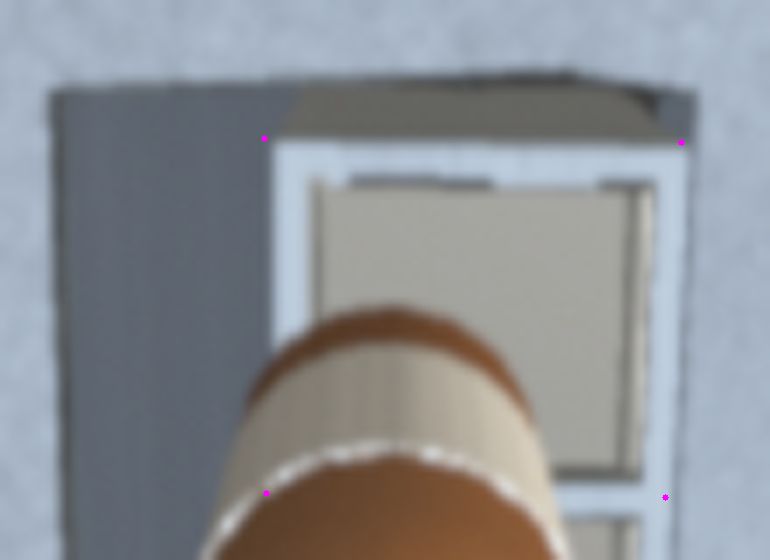

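The wrist crop puts the rim corners at (271,140) and (688,143), about 1 mm up-slope of the prediction and matching in y. The wrist view agrees with the probing, so I'll use it, and treat the side view's difference as its coarser resolution. I'll align and then lower the bottle.

```bash
sed -i 's/^YAW=.*/YAW=np.radians(-6.0); C0=np.array([.5914,.0164,.1485])/' h.py; python3 - <<'E'
from h import *
st(); delta(tool_in_cells([-.005,.132,.145]))
E
```

```text
t 10.33 pos [0.4813 0.1607 0.3319] incell mm [-16.2 132.  221.1] F [ 0.26 -0.54 -2.35] Fn -2.19 w 0.0336 q [ 0.36 -0.14  1.79 -0.25  1.03  0.53]
shift mm [-1.4 11.3 76.1] rot deg [-0.1 -1.   0.5] dist 77.0
```

{"method": "step_arm", "body": {"steps": [{"x": -0.002, "y": 0.007, "z": 0.015, "ax": 0, "ay": -1, "az": 0.5, "claw": 0.02}, {"x": -0.001, "y": 0.004, "z": 0.02, "ax": 0, "ay": 0, "az": 0, "claw": 0.02}, {"x": 0, "y": 0, "z": 0.02, "ax": 0, "ay": 0, "az": 0, "claw": 0.02}, {"x": 0, "y": 0, "z": 0.01, "ax": 0, "ay": 0, "az": 0, "claw": 0.02}, {"x": 0, "y": 0, "z": 0, "ax": 0, "ay": 0, "az": 0, "claw": 0.02}]}}

```text
time_s: 10.75
ee_pos: [0.5226, 0.1491, 0.2791]
eef_rot: [2.618, 0.0, 1.461]
force: [-0.2, 0.1, -2.8]
grip_width: 0.0338
```

```bash
python3 - <<'E'
from h import *
st(); delta(tool_in_cells([-.005,.132,.145]))
E
```

```text
t 10.75 pos [0.5226 0.1491 0.2791] incell mm [ -6.  124.8 154.3] F [-0.2   0.1  -2.82] Fn -2.34 w 0.0338 q [ 0.31 -0.02  1.8  -0.27  0.9   0.54]
shift mm [7.2 0.9 9.3] rot deg [-0.   0.2 -0.2] dist 11.8
```

{"method": "step_arm", "body": {"steps": [{"x": 0.007, "y": 0.001, "z": 0.006, "ax": 0, "ay": 0, "az": 0, "claw": 0.02}, {"x": 0, "y": 0, "z": 0.004, "ax": 0, "ay": 0, "az": 0, "claw": 0.02}, {"x": 0, "y": 0, "z": 0, "ax": 0, "ay": 0, "az": 0, "claw": 0.02}]}}

```text
time_s: 11.0
ee_pos: [0.5291, 0.155, 0.2716]
eef_rot: [2.617, -0.0, 1.459]
force: [0.1, -0.1, -2.5]
grip_width: 0.0342
```

```bash
python3 - <<'E'
from h import *
st(); delta(tool_in_cells([-.005,.132,.125]))
T=pose();im,d=vision.camera('wrist'); cv2.imwrite('pics/w5.png',im[100:280,240:400,::-1].repeat(3,0).repeat(3,1))
M=cells()
for x,y in((-39,168),(39,168),(39,99)): print(((proj('wrist',[(M@[x/1e3,y/1e3,0,1])[:3]],T)[0]-[240,100])*3).round())
E
```

```text
t 11.0 pos [0.5291 0.155  0.2716] incell mm [ -4.6 131.3 144.9] F [ 0.06 -0.13 -2.54] Fn -2.24 w 0.0342 q [ 0.32  0.    1.79 -0.28  0.88  0.56]
shift mm [ 0.7 -0.4 19.9] rot deg [ 0.   0.2 -0.3] dist 19.9
[141. 172.]
[361. 171.]
[355. 354.]
```

View pics/w5.png

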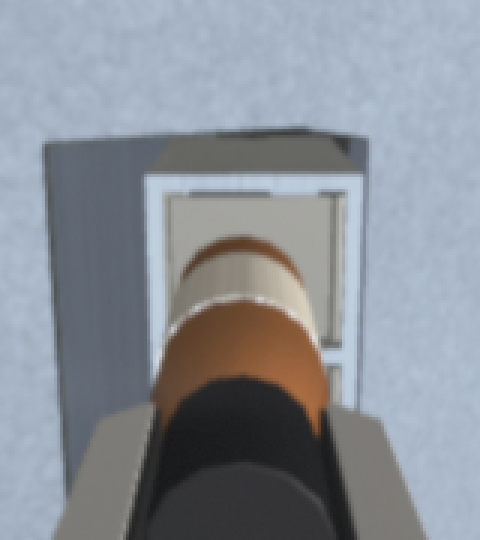

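The foot at (243,240) sits inside the cell 5 rim, with corners (146,174) and (364,172). I'll lower it gently.

{"method": "step_arm", "body": {"steps": [{"x": 0.001, "y": 0, "z": 0.006, "ax": 0, "ay": 0, "az": 0, "claw": 0.02}, {"x": 0, "y": 0, "z": 0.006, "ax": 0, "ay": 0, "az": 0, "claw": 0.02}, {"x": 0, "y": 0, "z": 0.006, "ax": 0, "ay": 0, "az": 0, "claw": 0.02}, {"x": 0, "y": 0, "z": 0.006, "ax": 0, "ay": 0, "az": 0, "claw": 0.02}, {"x": 0, "y": 0, "z": 0, "ax": 0, "ay": 0, "az": 0, "claw": 0.02}]}}

```text
time_s: 11.47
ee_pos: [0.5422, 0.1553, 0.251]
eef_rot: [2.614, -0.001, 1.46]
force: [0.1, 0.1, -3.0]
grip_width: 0.0337
```

```bash
python3 - <<'E'
from h import *
st(); delta(tool_in_cells([-.005,.132,.1]))
E
```

```text
t 11.47 pos [0.5422 0.1553 0.251 ] incell mm [ -3.7 133.  120.5] F [ 0.1   0.15 -3.01] Fn -2.65 w 0.0337 q [ 0.31  0.05  1.8  -0.28  0.83  0.57]
shift mm [-1.  -1.4 20.5] rot deg [ 0.2  0.1 -0.3] dist 20.5
```

{"method": "step_arm", "body": {"steps": [{"x": -0.001, "y": -0.002, "z": 0.005, "ax": 0, "ay": 0, "az": 0, "claw": 0.02}, {"x": 0, "y": 0, "z": 0.005, "ax": 0, "ay": 0, "az": 0, "claw": 0.02}, {"x": 0, "y": 0, "z": 0.005, "ax": 0, "ay": 0, "az": 0, "claw": 0.02}, {"x": 0, "y": 0, "z": 0.005, "ax": 0, "ay": 0, "az": 0, "claw": 0.02}, {"x": 0, "y": 0, "z": 0, "ax": 0, "ay": 0, "az": 0, "claw": 0.02}]}}

```text
time_s: 11.88
ee_pos: [0.5513, 0.1532, 0.2309]
eef_rot: [2.614, -0.002, 1.46]
force: [-1.9, 0.1, -1.6]
grip_width: 0.0335
```

```bash
python3 - <<'E'
from h import *
st(); delta(tool_in_cells([-.005,.132,.08]))
E
```

```text
t 11.88 pos [0.5513 0.1532 0.2309] incell mm [ -5.7 131.9  98.4] F [-1.94  0.07 -1.64] Fn -0.45 w 0.0335 q [ 0.3   0.08  1.81 -0.29  0.78  0.57]
shift mm [ 0.2  0.6 18.4] rot deg [ 0.2  0.1 -0.3] dist 18.4
```

{"method": "step_arm", "body": {"steps": [{"x": 0, "y": 0, "z": 0.006, "ax": 0, "ay": 0, "az": 0, "claw": 0.02}, {"x": 0, "y": 0, "z": 0.006, "ax": 0, "ay": 0, "az": 0, "claw": 0.02}, {"x": 0, "y": 0, "z": 0.006, "ax": 0, "ay": 0, "az": 0, "claw": 0.02}, {"x": 0, "y": 0, "z": 0.004, "ax": 0, "ay": 0, "az": 0, "claw": 0.02}, {"x": 0, "y": 0, "z": 0, "ax": 0, "ay": 0, "az": 0, "claw": 0.02}]}}

```text
time_s: 12.3
ee_pos: [0.5632, 0.1518, 0.209]
eef_rot: [2.616, -0.001, 1.46]
force: [-0.7, -0.7, -1.7]
grip_width: 0.0336
```

```bash
python3 - <<'E'
from h import *
st(); delta(tool_in_cells([-.005,.132,.055]))
E
```

```text
t 12.3 pos [0.5632 0.1518 0.209 ] incell mm [ -6.3 131.7  73.5] F [-0.74 -0.68 -1.72] Fn -1.15 w 0.0336 q [ 0.29  0.13  1.81 -0.3   0.73  0.58]
shift mm [ 0.4  1.2 18.5] rot deg [ 0.1  0.1 -0.3] dist 18.6
```

Foot at about -52 mm with low force. I'll continue.

{"method": "step_arm", "body": {"steps": [{"x": 0, "y": 0.001, "z": 0.006, "ax": 0, "ay": 0, "az": 0, "claw": 0.02}, {"x": 0, "y": 0, "z": 0.006, "ax": 0, "ay": 0, "az": 0, "claw": 0.02}, {"x": 0, "y": 0, "z": 0.006, "ax": 0, "ay": 0, "az": 0, "claw": 0.02}, {"x": 0, "y": 0, "z": 0.004, "ax": 0, "ay": 0, "az": 0, "claw": 0.02}, {"x": 0, "y": 0, "z": 0, "ax": 0, "ay": 0, "az": 0, "claw": 0.02}]}}

```text
time_s: 12.72
ee_pos: [0.5763, 0.1503, 0.1881]
eef_rot: [2.616, -0.001, 1.46]
force: [-1.2, -0.4, -2.1]
grip_width: 0.0334
```

```bash
python3 - <<'E'
from h import *
st(); delta(tool_in_cells([-.005,.132,.027]))
E
```

```text
t 12.72 pos [0.5763 0.1503 0.1881] incell mm [ -5.3 131.6  48.8] F [-1.22 -0.44 -2.1 ] Fn -1.23 w 0.0334 q [ 0.28  0.18  1.8  -0.3   0.69  0.58]
shift mm [ 0.5  0.2 21.8] rot deg [ 0.1  0.1 -0.3] dist 21.8
```

{"method": "step_arm", "body": {"steps": [{"x": 0, "y": -0.001, "z": 0.005, "ax": 0, "ay": 0, "az": 0, "claw": 0.02}, {"x": 0, "y": -0.001, "z": 0.005, "ax": 0, "ay": 0, "az": 0, "claw": 0.02}, {"x": 0, "y": 0, "z": 0.004, "ax": 0, "ay": 0, "az": 0, "claw": 0.02}, {"x": 0, "y": 0, "z": 0.002, "ax": 0, "ay": 0, "az": 0, "claw": 0.02}, {"x": 0, "y": 0, "z": 0, "ax": 0, "ay": 0, "az": 0, "claw": 0.02}]}}

```text
time_s: 13.13
ee_pos: [0.5833, 0.1495, 0.1715]
eef_rot: [2.616, -0.001, 1.46]
force: [0.0, -0.1, -2.8]
grip_width: 0.0336
```

```bash
python3 - <<'E'
from h import *
st(); delta(tool_in_cells([-.008,.132,.027]))
E
```

```text
t 13.13 pos [0.5833 0.1495 0.1715] incell mm [ -7.6 131.5  30.9] F [ 0.01 -0.06 -2.76] Fn -2.4 w 0.0336 q [ 0.27  0.21  1.8  -0.31  0.66  0.59]
shift mm [ 0.5 -0.4  3.9] rot deg [ 0.1  0.1 -0.3] dist 3.9
```

{"method": "step_arm", "body": {"steps": [{"x": 0, "y": 0, "z": 0.002, "ax": 0, "ay": 0, "az": 0, "claw": 0.02}, {"x": 0, "y": 0, "z": 0, "ax": 0, "ay": 0, "az": 0, "claw": 0.02}]}}

```text
time_s: 13.3
ee_pos: [0.5843, 0.1494, 0.1696]
eef_rot: [2.616, -0.001, 1.46]
force: [-1.3, 0.3, -3.4]
grip_width: 0.0335
```

{"method": "step_arm", "body": {"steps": [{"x": 0, "y": 0, "z": 0.0015, "ax": 0, "ay": 0, "az": 0, "claw": 0.02}, {"x": 0, "y": 0, "z": 0, "ax": 0, "ay": 0, "az": 0, "claw": 0.02}]}}

```text
time_s: 13.47
ee_pos: [0.5852, 0.1493, 0.1684]
eef_rot: [2.616, -0.001, 1.46]
force: [0.1, -0.3, -2.7]
grip_width: 0.0337
```

```bash
python3 - <<'E'
from h import *
st()
E
```

```text
t 13.47 pos [0.5852 0.1493 0.1684] incell mm [ -7.4 131.6  27.2] F [ 0.11 -0.26 -2.73] Fn -2.43 w 0.0337 q [ 0.27  0.22  1.8  -0.31  0.65  0.59]
```

{"method": "step_arm", "body": {"steps": [{"x": 0, "y": 0, "z": 0.0015, "ax": 0, "ay": 0, "az": 0, "claw": 0.02}, {"x": 0, "y": 0, "z": 0, "ax": 0, "ay": 0, "az": 0, "claw": 0.02}]}}

```text
time_s: 13.63
ee_pos: [0.5861, 0.1493, 0.1672]
eef_rot: [2.616, -0.001, 1.46]
force: [-0.5, 0.2, -3.0]
grip_width: 0.0338
```

```bash
python3 - <<'E'
from h import *
st()
E
```

```text
t 13.63 pos [0.5861 0.1493 0.1672] incell mm [ -7.2 131.6  25.8] F [-0.51  0.24 -3.02] Fn -2.35 w 0.0338 q [ 0.27  0.22  1.8  -0.32  0.65  0.59]
```

{"method": "step_arm", "body": {"steps": [{"x": 0, "y": 0, "z": 0.0015, "ax": 0, "ay": 0, "az": 0, "claw": 0.02}, {"x": 0, "y": 0, "z": 0, "ax": 0, "ay": 0, "az": 0, "claw": 0.02}]}}

```text
time_s: 13.8
ee_pos: [0.5869, 0.1493, 0.1663]
eef_rot: [2.615, -0.001, 1.46]
force: [-4.1, 0.3, 1.7]
grip_width: 0.0339
```

```bash
python3 - <<'E'
from h import *
st()
E
```

```text
t 13.8 pos [0.5869 0.1493 0.1663] incell mm [ -7.  131.7  24.6] F [-4.08  0.25  1.65] Fn 3.47 w 0.0339 q [ 0.27  0.23  1.8  -0.32  0.64  0.59]
```

Contact: the force along the cell changed by +6 N with the foot at about -101 mm, so it is on the rubber disc. I'll ease up 1 mm, move to the near wall, and set it down again.

{"method": "step_arm", "body": {"steps": [{"x": 0, "y": 0, "z": -0.0015, "ax": 0, "ay": 0, "az": 0, "claw": 0.02}, {"x": 0, "y": -0.002, "z": 0, "ax": 0, "ay": 0, "az": 0, "claw": 0.02}, {"x": 0, "y": 0, "z": 0, "ax": 0, "ay": 0, "az": 0, "claw": 0.02}]}}

```text
time_s: 14.05
ee_pos: [0.5843, 0.1496, 0.1666]
eef_rot: [2.615, -0.001, 1.46]
force: [-1.0, -0.0, -2.9]
grip_width: 0.0335
```

```bash
cat >> h.py <<'E'
def fc(): print('Fcell',(ctrl.get_obs()['force']@cells()[:3,:3]).round(2))
E
python3 - <<'E'
from h import *
st();fc()
E
```

```text
t 14.05 pos [0.5843 0.1496 0.1666] incell mm [ -9.1 131.7  26.2] F [-0.98 -0.   -2.92] Fn -2.05 w 0.0335 q [ 0.27  0.22  1.81 -0.32  0.64  0.59]
Fcell [-2.31 -0.11 -2.05]
```

{"method": "step_arm", "body": {"steps": [{"x": 0, "y": -0.0015, "z": 0, "ax": 0, "ay": 0, "az": 0, "claw": 0.02}, {"x": 0, "y": 0, "z": 0, "ax": 0, "ay": 0, "az": 0, "claw": 0.02}]}}

```text
time_s: 14.22
ee_pos: [0.5831, 0.1498, 0.1661]
eef_rot: [2.614, -0.002, 1.46]
force: [-0.1, -0.5, -2.3]
grip_width: 0.0337
```

```bash
python3 - <<'E'
from h import *
st();fc()
E
```

```text
t 14.22 pos [0.5831 0.1498 0.1661] incell mm [-10.4 131.8  26.3] F [-0.12 -0.51 -2.29] Fn -1.95 w 0.0337 q [ 0.28  0.22  1.81 -0.32  0.64  0.6 ]
Fcell [-1.21 -0.52 -1.95]
```

Near the wall now (x = -10.4, full clearance 11). I'll set it down.

{"method": "step_arm", "body": {"steps": [{"x": 0, "y": 0, "z": 0.0015, "ax": 0, "ay": 0, "az": 0, "claw": 0.02}, {"x": 0, "y": 0, "z": 0, "ax": 0, "ay": 0, "az": 0, "claw": 0.02}]}}

```text
time_s: 14.38
ee_pos: [0.584, 0.1497, 0.165]
eef_rot: [2.614, -0.002, 1.46]
force: [-2.8, -0.0, 1.3]
grip_width: 0.0336
```

```bash
python3 - <<'E'
from h import *
st();fc()
E
```

```text
t 14.38 pos [0.584  0.1497 0.165 ] incell mm [-10.2 131.8  25. ] F [-2.85 -0.02  1.34] Fn 2.58 w 0.0336 q [ 0.27  0.22  1.81 -0.32  0.64  0.6 ]
Fcell [-1.78 -0.32  2.58]
```

{"method": "step_arm", "body": {"steps": [{"x": 0, "y": 0, "z": 0, "ax": 0, "ay": 0, "az": 0, "claw": 0.038}, {"x": 0, "y": 0, "z": 0, "ax": 0, "ay": 0, "az": 0, "claw": 0.044}, {"x": 0, "y": 0, "z": 0, "ax": 0, "ay": 0, "az": 0, "claw": 0.055}, {"x": 0, "y": 0, "z": 0, "ax": 0, "ay": 0, "az": 0, "claw": 0.07}, {"x": 0, "y": 0, "z": 0, "ax": 0, "ay": 0, "az": 0, "claw": 0.07}]}}

```text
time_s: 14.8
ee_pos: [0.5849, 0.1499, 0.166]
eef_rot: [2.611, -0.003, 1.461]
force: [-0.5, -0.1, 0.1]
grip_width: 0.0606
```

```bash
python3 - <<'E'
from h import *
st();fc()
im,d=vision.camera('wrist'); cv2.imwrite('pics/w6.png',im[:,:,::-1])
im,d=vision.camera('side'); cv2.imwrite('pics/s6.png',cv2.resize(im[90:250,250:400,::-1],None,fx=3.7,fy=3.7,interpolation=cv2.INTER_CUBIC))
E
```

```text
t 14.8 pos [0.5849 0.1499 0.166 ] incell mm [ -8.9 132.1  25.4] F [-0.46 -0.11  0.13] Fn 0.33 w 0.0606 q [ 0.27  0.22  1.81 -0.32  0.64  0.6 ]
Fcell [-0.32 -0.15  0.33]
```

View pics/w6.png

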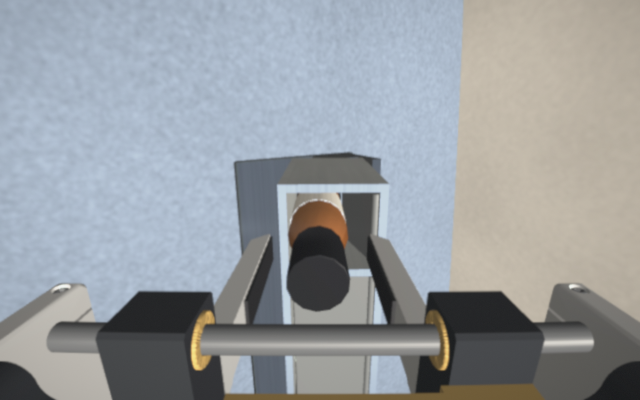

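View pics/s6.png

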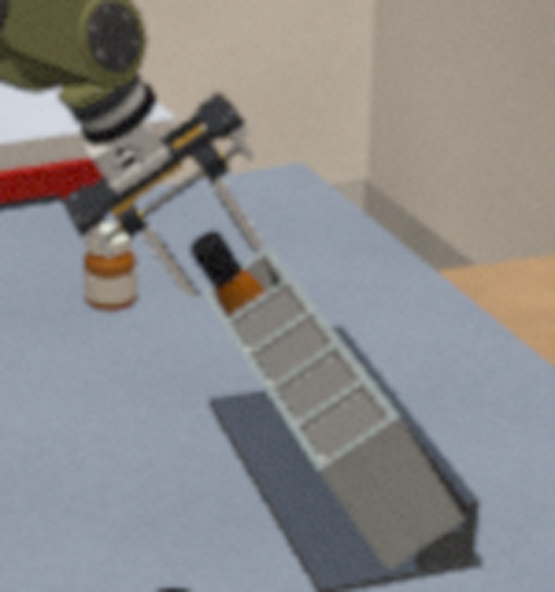

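The bottle stands in cell 5, leaning on the near wall, and the fingers are clear either side of the cap (wrist (318,280)). I'll withdraw along the axis.

{"method": "step_arm", "body": {"steps": [{"x": 0, "y": 0, "z": -0.005, "ax": 0, "ay": 0, "az": 0, "claw": 0.085}, {"x": 0, "y": 0.001, "z": -0.02, "ax": 0, "ay": 0, "az": 0, "claw": 0.085}, {"x": 0, "y": 0.001, "z": -0.025, "ax": 0, "ay": 0, "az": 0, "claw": 0.085}, {"x": 0, "y": 0.001, "z": -0.03, "ax": 0, "ay": 0, "az": 0, "claw": 0.085}, {"x": 0, "y": 0, "z": -0.03, "ax": 0, "ay": 0, "az": 0, "claw": 0.085}]}}

```text
time_s: 15.32
ee_pos: [0.5292, 0.1546, 0.2601]
eef_rot: [2.621, 0.001, 1.459]
force: [-0.5, -0.7, -0.1]
grip_width: 0.0854
```

{"method": "step_arm", "body": {"steps": [{"x": 0, "y": 0, "z": -0.035, "ax": 0, "ay": 0, "az": 0, "claw": 0.085}, {"x": 0, "y": 0, "z": -0.035, "ax": 0, "ay": 0, "az": 0, "claw": 0.085}, {"x": 0, "y": 0, "z": -0.02, "ax": 0, "ay": 0, "az": 0, "claw": 0.085}, {"x": 0, "y": 0, "z": 0, "ax": 0, "ay": 0, "az": 0, "claw": 0.085}]}}

```text
time_s: 15.65
ee_pos: [0.4803, 0.1601, 0.3489]
eef_rot: [2.614, -0.003, 1.46]
force: [0.6, 1.2, 0.7]
grip_width: 0.0851
```

```bash
python3 - <<'E'
from h import *
st();T=pose()
im,d=vision.camera('wrist'); cv2.imwrite('pics/w7.png',im[:,:,::-1]);np.savez('w7.npz',im=im,d=d,T=T)
im,d=vision.camera('side'); cv2.imwrite('pics/s7.png',im[:,:,::-1])
c=(cells()@[-.011,.132,.066,1])[:3]; print('exp cap top',c,proj('wrist',[c],T),proj('side',[c]))
E
```

```text
t 15.65 pos [0.4803 0.1601 0.3489] incell mm [ -8.5 131.3 236.3] F [0.64 1.22 0.72] Fn 0.37 w 0.0851 q [ 0.37 -0.14  1.75 -0.27  1.07  0.56]
exp cap top [0.56290444 0.1521221  0.20015768] [[316.86974694 185.10635312]] [[303.89795847 154.34466592]]
```

View pics/w7.png

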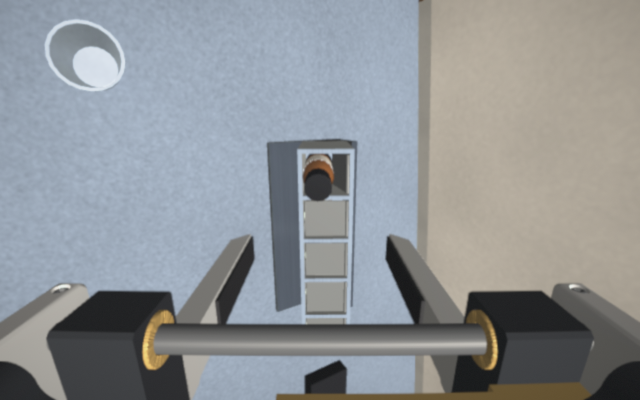

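View pics/s7.png

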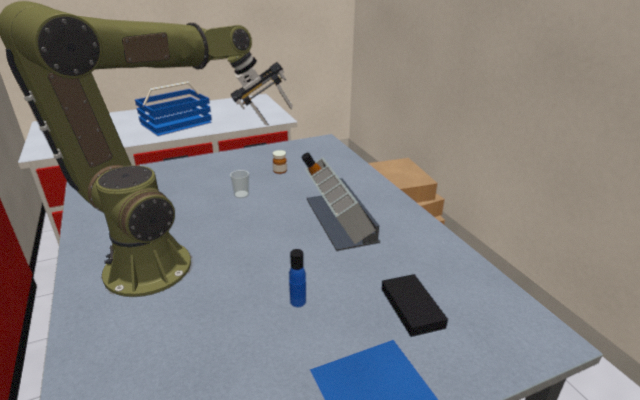

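The cap top is at (318,187) in the wrist view, against (317,185) expected for a fully seated bottle. The bystanders look unmoved. I'll do a depth check and then hand in.

```bash
python3 - <<'E'
from h import *
z=np.load('w7.npz');d,T=z['d'],z['T'];m=np.zeros(d.shape,bool);m[182:193,313:324]=1
P,_=cloud('wrist',d,m,T);M=np.linalg.inv(cells());Q=P@M[:3,:3].T+M[:3,3];print('cap top in cells mm',(np.median(Q,0)*1e3).round(1))
def img(n):
    im,d=vision.camera(n);return im
t=img('top');cv2.imwrite('pics/t8.png',t[:,:,::-1])
a=np.load('top0.npz')['im'].astype(int);df=np.abs(t.astype(int)-a).max(2)
for n,(u0,u1,v0,v1) in dict(jar=(155,195,172,210),beaker=(190,228,235,268),box=(405,475,155,205),blue=(392,422,243,268)).items(): print(n,(df[v0:v1,u0:u1]>60).sum())
o=ctrl.get_obs();print(o['time_s'],o['force'].round(1),np.abs(o['joint_vel']).max())
E
```

```text
cap top in cells mm [ -9.7 129.2  64.1]
jar 0
beaker 951
box 0
blue 0
15.8 [-0.2 -0.8 -0.1] 0.030034691295863305
```

```bash
python3 - <<'E'
from h import *
a=np.load('side0.npz')['im'].astype(int);t=cv2.imread('pics/s7.png')[:,:,::-1].astype(int)
df=np.abs(a-t).max(2);print('beaker side diff',(df[165:200,225:256]>60).sum())
t=cv2.imread('pics/t8.png')[235:268,190:228];print(t.mean((0,1)))
print(ticket.hand_in())
E
```

```text
beaker side diff 0
[ 83.19936204 117.37878788 121.68899522]
the job is handed in; nothing more can be done
None
```

The amber bottle is standing fully down in cell 5, let go and leaning on the wall nearest the robot. The job is handed in at about 15.8 s.

- **Finding the free cell:** I pressed cell 5 first with closed fingers. Its flap gave way 32 mm with about 1 N, far past where a jar would have stopped it, so I did not press the others.
- **Placing the bottle:** I gripped it by the cap and lowered it foot first, with only about 2 N from the flap. It stopped on the disc with about 6 N of change, with the foot at about -101 mm. I moved it to the near wall, set it down again, opened the fingers and withdrew along the cell axis.
- **Seating check:** the cap top measured z = 64 mm in the frame of cells, against 66 mm expected, which is within the calibration.
- **Bystanders:** the short jar, slide box and blue bottle were unchanged in the top view. The beaker region did differ there. I put that down to the arm being in front of it, because the side view showed no change at the beaker.
- **Disagreement:** the side camera put the rack's far end up to about 10 mm toward -y compared with the wrist camera. I went with the wrist camera, and the insertion showed no sign of touching a wall.

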